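Tip the steel tub of pipe plugs down the flap chute

ROBOT

A 7-joint arm with a two-finger parallel gripper is mounted at the origin on the work surface. World frame = base frame: x ahead of the robot, y to its left, z up, the work surface at z = 0. Lengths are in mm, angles in rad, forces in N, time in s.
With the tool pointing down it reaches from about 350 to 775 mm from the base axis. Payload 3.1 kg.
Tool frame: the origin (TCP) lies between the finger pads; the fingertips stand 22 mm ahead of it and the grasp point (between the pads) lies 3 mm ahead of it; y points along the fingers, x is the direction in which the jaws open and shut, and the axes are right-handed (so a half turn about y gives the same grasp; the last joint's range is limited). The gripper opens to 85 mm and grips with 20 to 120 N. Pads are 22 mm wide; open, the fingers measure 114 mm over their backs; the gripper's body (76 mm by 85 mm) begins 54 mm behind the grasp point. The pads swing forward as they close: fully open they stand 13 mm farther back than shut.
Start: joints at [-1.269, 0.311, 0.014, 1.512, -0.004, 1.319, -0.027], TCP at [185.36, 517.84, 253.304] pointing down, gripper open.
Joint ranges: [-2.7, 2.7], [-0.3, 1.91], [-1.27, 1.3], [0.12, 2.57], [-1.44, 4.58], [0.2, 2.03], [-3.05, 3.05]. Speed limits (rad/s): [2.79, 2.79, 3.14, 3.14, 3.14, 3.14, 3.14].

INTERFACE

Orientations are given as a rotation vector (axis times angle).
In Python, from bench import manip gives the robot as it stands.
- The arm moves only by the shell command python3 -m creep 'ROWS'. ROWS is JSON, one flat list of numbers, 7 for each row, row after row: the shift along the tool's x, y, z in units of 60 mm (1.0 is 60 mm), then the turn, a rotation vector about the tool's x, y, z in units of 5 degrees (1.0 is 5 degrees), then the opening in per cent of the stroke, from 0 (shut) to 100 (fully open). In form: [x, y, z, ax, ay, az, grip, x, y, z, ax, ay, az, grip, ...]. A call has 1 to 10 rows; each row is the pose to reach, as a shift and turn from the pose measured when the call began, along the tool's axes at that moment; what a row does not reach only later rows make up. A row lasts 1/8 s, in which the tool goes at most 62.5 mm and 10.7 degrees, less where a joint would pass 70% of its speed; a pose out of reach is approached as far as the arm can. A call with a gripper value outside its range is refused whole. The fingers move at their own pace and stop on an object; the grip force is fixed at half the most. Time passes only in rows, so rows that repeat a pose let the fingers close. It gives the time, the measured TCP pose, the force and the opening at its end, in the units of the state.
- manip.read_state(): the state, without advancing time (a new reading comes with each control period).
- manip.camera(name): name is "side" or "top"; returns a dict with "pixels" (480x640x3 uint8, blue, green, red), "fx", "fy", "cx", "cy" (pixels), "k1" (the pictures are not rectified: a ray, as slopes to the right and down, at radius r is drawn at 1 + k1 r^2 times it, then the intrinsics apply), "world_from_camera" (4x4, takes a point from camera to world coordinates). Camera axes: x right, y down, z forward; pixel columns grow to the right and rows downward; lengths in mm; the calibration is good to about 2 mm. A picture is of the moment at which its call begins. There is no depth.
- manip.close_job(): hands the job in, once; it reports no verdict.
The state is a dict: "t": time; "joint_positions": joint angles; "dq": joint speeds; "joint_torque": joint torques, N m; "ee_pos": TCP position; "orientation": TCP orientation; "force": force on the tool from outside, world axes, zero at the start; "wrist_torque": the same for the moment, N m; "gripper_width": opening from 0.0 (shut) to 1.0 (fully open).
Only numpy, scipy, OpenCV 4.12 (cv2) and the standard library are available. Lean on these libraries where they do the work, as an engineer would, in place of code of your own. Each camera call takes 0.05 s, during which the arm holds its last target.

TASK

Swing the hinged chute flap over and lower it gently until it rests on its stop over the catch tray, without letting it drop. Then tip the heavy steel tub over its front bottom edge by its bar handle, without lifting that edge off the step, until all four brass plugs have slid down into the tray, and rock the tub back gently so it stands upright on the step where it was. Leave the gauge, the transducer and the wrench alone.

Things in the scene. Friction and masses are not known exactly. Their poses are not given: they have to be found in the camera images.
- station: Fixed pour station; origin on the table below the step's front edge, z up, x = pouring direction, y along the edge. x -200 to 0: white step block, 170 wide (y), 145 high, flat top with a grippy black rubber mat, no rail. In front an open aluminium catch tray, x 12 to 312, y -110 to 110, floor 4 mm above the table, walls 62 high on three sides, two rubber flap-stop posts in it. Flap hinged between.
- hinge (a point): Middle of the flap's hinge line, 30 mm in front of the step and 125 mm above the table. The line runs along the station's y axis.
- step_edge (a point): Middle of the step's front top edge, 145 mm above the table. The tub stands just behind it.
- flap (a joint): Flap angle about the hinge, rad. 0: leans back 0.22 past upright towards the tub, barring the pour (starts at 0 to 0.1); 0.22: upright; grows as it swings away from the tub; 2.314: on its stop, sloping 30 deg below level as a chute into the tray. Friction holds it where it leans at the start; let go well past upright it falls and slams. 350 g.
- flap_rod (a point): Middle of the round pull rod along the free edge of the flap (a 4 mm aluminium plate, 144 wide): 10 mm thick, straight for 114 mm, parallel to the hinge, 150 mm from the hinge line. 43 mm of open space between rod and plate, bridged by two arms at the rod's ends: straddle it from above, it can turn between the fingers. Upright it stands 30 mm above the tub's rim; on the stop 50 mm above the table.
- tub: Loose heavy open steel tub, 1.2 to 1.9 kg empty: 120 long (x), 112 wide (y), 95 high, walls 4 mm. Origin: centre of underside; z up, x to the pouring front, within 0.04 rad of station x. Its front bottom edge is 3 to 11 mm behind the step's edge. Empties when rocked over that edge a bit past a quarter turn (1.8 to 2.0 rad); past a quarter turn its front wall rolls on the step's edge.
- tub_bar (a point): Middle of the tub's bar handle behind its rear wall: round bar 10 mm thick, straight part 74 mm long along the tub's y; at tub x = -105, z = 80 mm; 40 mm of open space to the wall, rim 15 mm above the bar. Can be straddled from above and can turn between the fingers.
- tub_toe (a point): Middle of the tub's front bottom edge (tub x = 60, z = 0), on which it is rocked.
- plug0: One of four identical brass pipe plugs, 32 mm tall: a threaded shank 18 mm across and 16 mm high under a six-sided head 25 mm across. 90 g, slippery, round-ish. Origin: centre of the shank's end, z towards the head. At the start all four stand on the floor of the tub.
- plug1: One of four identical brass pipe plugs, 32 mm tall: a threaded shank 18 mm across and 16 mm high under a six-sided head 25 mm across. 90 g, slippery, round-ish. Origin: centre of the shank's end, z towards the head. At the start all four stand on the floor of the tub.
- plug2: One of four identical brass pipe plugs, 32 mm tall: a threaded shank 18 mm across and 16 mm high under a six-sided head 25 mm across. 90 g, slippery, round-ish. Origin: centre of the shank's end, z towards the head. At the start all four stand on the floor of the tub.
- plug3: One of four identical brass pipe plugs, 32 mm tall: a threaded shank 18 mm across and 16 mm high under a six-sided head 25 mm across. 90 g, slippery, round-ish. Origin: centre of the shank's end, z towards the head. At the start all four stand on the floor of the tub.
- gauge: Bystander: loose round steel pressure gauge lying on its back on the table, 88 across, 38 high. Origin: centre of underside.
- transducer: Bystander: loose upright steel pressure transducer, 38 across, 106 high, with a blue collar. Origin: centre of underside.
- wrench: Bystander: loose wrench lying on the table beyond the tray's far wall. Origin: centre of its underside.

How it is judged (in metres and radians):
On the way, in this order (a step that is already met when the one before it is completed fails the run):
1. the flap lies on its stop (value of joint flap above 2.24 rad), for 0.2 s.
2. the tub is tipped at least a quarter turn over the chute, its front edge still on the step (value of joint flap above 2.24 rad and angle between tub's own z axis and vertical above 1.45 rad and z of tub_toe in the frame of station above 0.13 m and x of tub_toe in the frame of station above -0.04 m), for 0.1 s.
3. all four plugs are in the tray (x of plug0 in the frame of station between 0.02 and 0.315 m and y of plug0 in the frame of station between -0.11 and 0.11 m and height (world z) of each of plug0, plug1, plug2, plug3 below 0.075 m and x of plug1 in the frame of station between 0.02 and 0.315 m and y of plug1 in the frame of station between -0.11 and 0.11 m and x of plug2 in the frame of station between 0.02 and 0.315 m and y of plug2 in the frame of station between -0.11 and 0.11 m and x of plug3 in the frame of station between 0.02 and 0.315 m and y of plug3 in the frame of station between -0.11 and 0.11 m), for 0.1 s.
At the end, for the whole second after the job is handed in: The flap rests on its stop (within 0.07 rad), all four plugs lie still in the tray, and the tub stands upright and still on the step (within 0.05 rad), within 30 mm of where it started (all of step 3 and value of joint flap above 2.24 rad and angle between tub's own z axis and vertical below 0.05 rad and distance of tub from where it was at the start of the episode below 0.03 m and linear speed of tub below 0.02 m/s and linear speed of each of plug0, plug1, plug2, plug3 below 0.03 m/s); the robot touches nothing.
It fails at once if the flap drops or slams (faster than 3 rad/s on its way down) (value of joint flap above 1.2 rad and velocity of joint flap above 3 rad/s).
It fails at once if the tub's front bottom edge is lifted more than 25 mm above the step (z of tub_toe in the frame of station above 0.17 m).
It fails at once if the tub falls forward or is dropped back (turns faster than 3 rad/s) (angular speed of tub above 3 rad/s).
It fails at once if the gauge, the transducer or the wrench is moved more than 30 mm (distance of any of gauge, transducer, wrench from where it was at the start of the episode above 0.03 m).
It also fails if it takes over 72 s, if anything falls off the work surface, if the arm or the gripper's body presses on something with over 40 N, if the wrist force passes 120 N, or if a joint passes its speed limit or range.

## Working session

There is one attempt and no reset: what is moved stays moved. The work goes in short steps, Python scripts to look and compute and a shell command to move; the robot and the scene stay as the last step left them, time stands still between calls to the robot, and variables do not carry over. Pictures are saved under pics/ and viewed, and the job is handed in when it is done.

```bash
ls; mkdir -p pics
python3 - <<'E'
from bench import manip
import cv2, numpy as np
print(manip.read_state())
for n in ("side","top"):
    c=manip.camera(n); cv2.imwrite(f"pics/{n}0.png",c["pixels"]); print(n,{k:v for k,v in c.items() if k!="pixels"})
E
```

```text
pics
{'t': 0.0, 'joint_positions': array([-1.26869209,  0.31172848,  0.01401903,  1.51307229, -0.00438007,
        1.31921095, -0.0272331 ]), 'dq': array([-0.00030534, -0.00102587,  0.00205837,  0.00011247,  0.00070001,
        0.00115842,  0.00232427]), 'joint_torque': array([-4.82287669e-04, -3.79908299e+01,  1.45891202e-01, -2.30592746e+01,
        1.24019050e-02,  1.37858061e-02, -9.32235537e-06]), 'ee_pos': array([185.16387036, 517.16316378, 252.213406  ]), 'orientation': array([-1.35396427, -0.95098392,  0.95409176]), 'force': array([-1.7977407 ,  0.30612691, -0.16550877]), 'wrist_torque': array([-0.08285017, -0.03880123, -0.00324249]), 'gripper_width': 1.0004451944257353}
side {'fx': 610.887054948805, 'fy': 610.887054948805, 'cx': 320.3030069108816, 'cy': 236.17256434930053, 'k1': -0.05089513195062386, 'world_from_camera': array([[ 9.54621683e-01, -1.96944841e-01,  2.23405846e-01,
         3.97996664e+02],
       [-2.97308183e-01, -6.74198815e-01,  6.76064939e-01,
        -6.54670348e+02],
       [ 1.74724545e-02, -7.11806636e-01, -7.02158120e-01,
         9.26618653e+02],
       [ 0.00000000e+00,  0.00000000e+00,  0.00000000e+00,
         1.00000000e+00]])}
top {'fx': 586.7007403783399, 'fy': 586.7007403783399, 'cx': 309.84842355611005, 'cy': 235.373683995464, 'k1': -0.09682934090720781, 'world_from_camera': array([[-1.26918300e-02, -9.84151833e-01,  1.76873080e-01,
         4.78626613e+02],
       [-9.99907747e-01,  1.16355490e-02, -7.00791908e-03,
         9.22732708e+01],
       [ 4.83884102e-03, -1.76945706e-01, -9.84208719e-01,
         1.16800679e+03],
       [ 0.00000000e+00,  0.00000000e+00,  0.00000000e+00,
         1.00000000e+00]])}
```

View pics/side0.png

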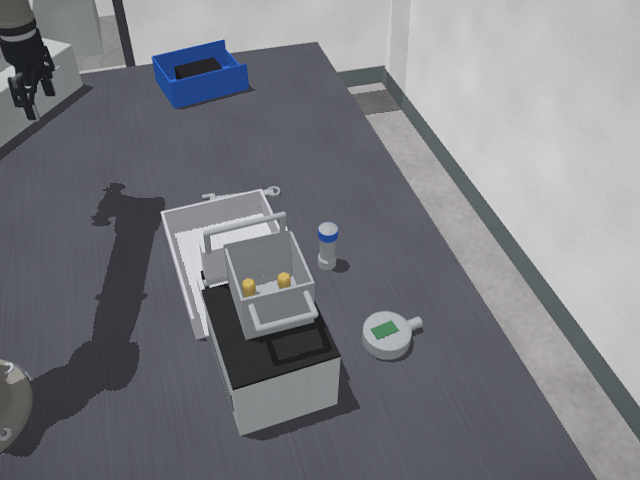

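View pics/top0.png

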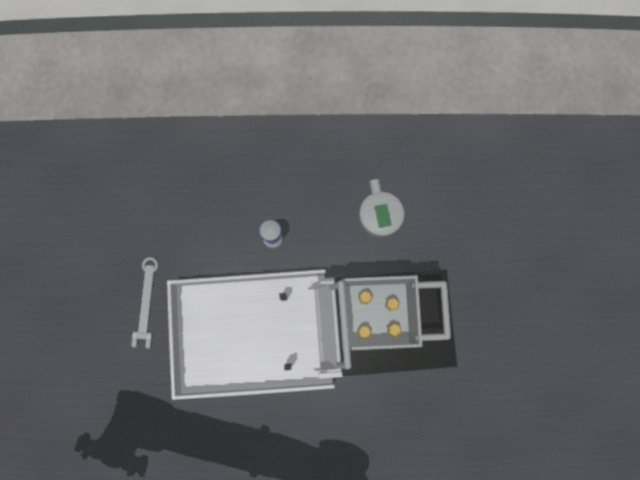

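```bash
python3 -c "
from scipy.spatial.transform import Rotation as R
import numpy as np
print(R.from_rotvec([-1.35396427, -0.95098392,  0.95409176]).as_matrix())"
```

```text
[[ 3.37048795e-01 -6.86318332e-04 -9.41486930e-01]
 [ 9.41484158e-01 -2.28801708e-03  3.37049471e-01]
 [-2.38546140e-03 -9.99997147e-01 -1.25015562e-04]]
```

Run:
```python
import cv2
t=cv2.imread("pics/top0.png"); s=cv2.imread("pics/side0.png")
cv2.imwrite("pics/t1.png",cv2.resize(t[255:405,310:470],None,fx=5,fy=5,interpolation=cv2.INTER_CUBIC)[:600*5//5*1+150,:800][:600])
cv2.imwrite("pics/t1.png",cv2.resize(t[262:382,310:470],(800,600),interpolation=cv2.INTER_CUBIC))
cv2.imwrite("pics/t2.png",cv2.resize(t[255:405,155:355],(800,600),interpolation=cv2.INTER_CUBIC))
cv2.imwrite("pics/s1.png",cv2.resize(s[190:340,180:380],(800,600),interpolation=cv2.INTER_CUBIC))
cv2.imwrite("pics/s2.png",cv2.resize(s[260:440,150:390],(800,600),interpolation=cv2.INTER_CUBIC))
```

```text
(no output)
```

View pics/t1.png

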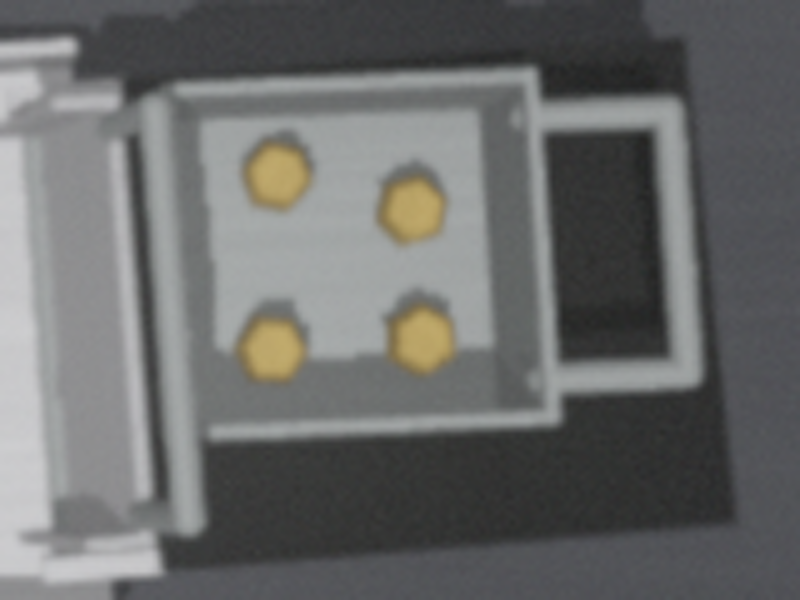

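View pics/t2.png

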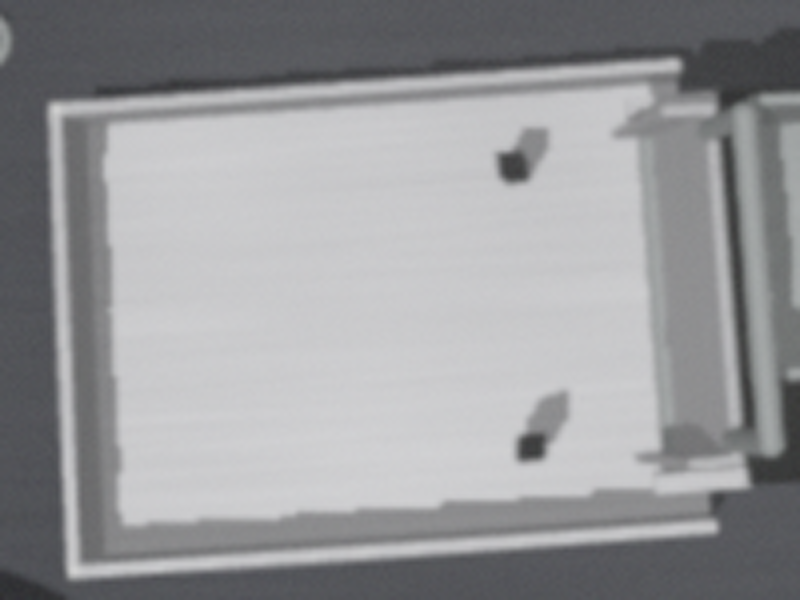

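View pics/s1.png

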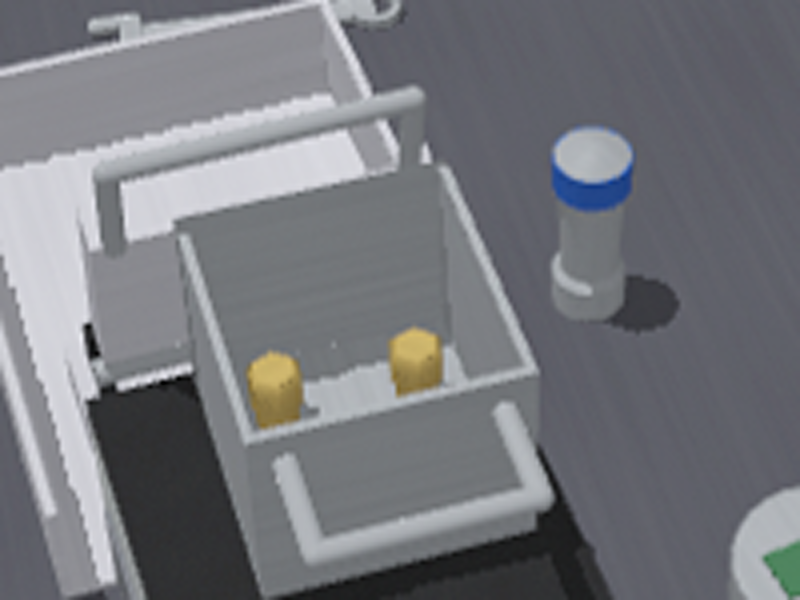

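View pics/s2.png

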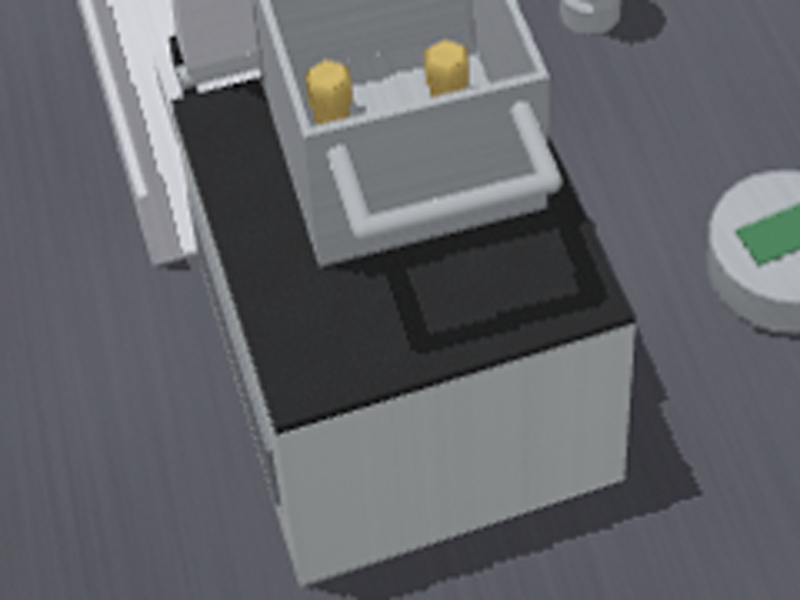

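```bash
cat > h.py <<'E'
import numpy as np, cv2, json
from scipy.optimize import least_squares
from scipy.spatial.transform import Rotation as R
CAM={'side':dict(f=610.887054948805,cx=320.3030069108816,cy=236.17256434930053,k=-0.05089513195062386,T=np.array([[ 9.54621683e-01,-1.96944841e-01,2.23405846e-01,3.97996664e+02],[-2.97308183e-01,-6.74198815e-01,6.76064939e-01,-6.54670348e+02],[1.74724545e-02,-7.11806636e-01,-7.02158120e-01,9.26618653e+02],[0,0,0,1]])),
'top':dict(f=586.7007403783399,cx=309.84842355611005,cy=235.373683995464,k=-0.09682934090720781,T=np.array([[-1.26918300e-02,-9.84151833e-01,1.76873080e-01,4.78626613e+02],[-9.99907747e-01,1.16355490e-02,-7.00791908e-03,9.22732708e+01],[4.83884102e-03,-1.76945706e-01,-9.84208719e-01,1.16800679e+03],[0,0,0,1]]))}
def proj(n,P):
    c=CAM[n];P=np.atleast_2d(P); p=(P-c['T'][:3,3])@c['T'][:3,:3]
    s=p[:,:2]/p[:,2:]; s=s*(1+c['k']*(s**2).sum(1,keepdims=True))
    return s*c['f']+[c['cx'],c['cy']]
def Rz(a): return R.from_rotvec([0,0,a]).as_matrix()
E
cat > fit.py <<'E'
from h import *
st=[('top',(167.5,280.75),(312,-110,62)),('top',(173,399),(312,110,62)),('top',(325.5,270),(12,-110,62)),('top',(334.3,387.5),(12,110,62)),
('top',(457,366.4),(-200,85,145)),('top',(447,270),(-200,-85,145)),('side',(233.1,389.6),(-200,85,145)),('side',(339.9,356),(-200,-85,145)),('side',(240.9,434.9),(-200,85,0)),('side',(337.5,404),(-200,-85,0)),('side',(202.5,288.5),(0,85,145))]
def S(v,P): return np.array([v[0],v[1],0])+np.asarray(P,float)@Rz(v[2]).T
def res(v,L): return np.concatenate([proj(n,S(v,P))[0]-u for n,u,P in L])
r=least_squares(res,[480,50,np.pi/2],args=(st,),loss='soft_l1'); print('station',r.x); print(res(r.x,st).reshape(-1,2).round(1))
sv=r.x
tb=[('top',(417.4,276),(-60,-56,240)),('top',(422.4,347),(-60,56,240)),('side',(242.5,300),(-60,56,240)),('side',(314.5,283.75),(-60,-56,240)),('side',(225,248),(60,56,240)),('side',(290.75,231.25),(60,-56,240)),('side',(247,339.3),(-60,56,145)),('side',(287.3,320.5),(-105,0,225)),('top',(446,310),(-105,0,225))]
r=least_squares(res,[480,0,np.pi/2],args=(tb,),loss='soft_l1'); print('tub',r.x); print(res(r.x,tb).reshape(-1,2).round(1))
tv=r.x
d=Rz(sv[2]).T@np.array([*(tv[:2]-sv[:2]),0]); print('tub in station',d,tv[2]-sv[2], 'toe x',d[0]+60)
def rod(a): return S(sv,(30-150*np.sin(.22-a),0,125+150*np.cos(.22-a)))
rr=lambda v:np.concatenate([proj('side',rod(v[0]))[0]-(245,223.75),proj('top',rod(v[0]))[0]-(344.6,324.6)])
r=least_squares(rr,[.05]); print('flap',r.x,rr(r.x)); print('rod',rod(r.x[0]),'hinge',S(sv,(30,0,125)))
print('bar',S(tv,(-105,0,225)))
E
python3 fit.py
```

```text
station [502.71754934  37.33756012   1.63211141]
[[ 0.2 -0.2]
 [-0.7 -0.1]
 [-0.3 -0.8]
 [ 0.2 -0. ]
 [ 1.  -0.1]
 [ 0.4 -1.3]
 [-0.6 -1.2]
 [ 0.8 -1.1]
 [-0.7  1. ]
 [-0.4 -0.2]
 [-1.3  1.2]]
tub [521.66151584 -27.12852906   1.59417043]
[[ 0.5 -0.9]
 [ 0.  -0.9]
 [-1.5  0.9]
 [ 0.2 -0.8]
 [-1.7 -3.5]
 [ 0.7 -1.7]
 [-1.4  0.5]
 [ 0.   1. ]
 [ 0.1 -0.4]]
tub in station [-65.50576892 -14.95810014   0.        ] -0.037940982020661984 toe x -5.505768921075472
flap [0.00377134] [ 0.46834326 -0.05839356 -0.13990244 -0.73839945]
rod [502.85126398  35.15951471 271.50702876] hinge [500.87924926  67.2811847  125.        ]
bar [ 524.11557279 -132.09984707  225.        ]
```

```bash
cat >> h.py <<'E'
SV=np.array([502.72,37.34,1.6321]); TV=np.array([521.66,-27.13,1.5942])
def S2W(P,v=SV): return np.array([v[0],v[1],0])+np.asarray(P,float)@Rz(v[2]).T
def W2S(P,v=SV): return (np.asarray(P,float)-[v[0],v[1],0])@Rz(v[2])
def pose():
    from bench import manip
    s=manip.read_state(); return s,np.array(s['ee_pos']),R.from_rotvec(s['orientation']).as_matrix()
def Rt(yaw,tilt=0):
    # tool x at heading yaw, tool y down ; tilt: turn about tool z (rad)
    x=np.array([np.cos(yaw),np.sin(yaw),0]);y=np.array([0,0,-1.]);z=np.cross(x,y)
    return np.column_stack([x,y,z])@Rz(tilt)
def rows(targets,q=2):
    """targets: list of (grasp-point world pos, Rmat) ; TCP=gp-3*y"""
    s,p,M=pose()
    for g,Rm in targets:
        t=np.asarray(g)-3*Rm[:,1]
        d=M.T@(t-p)/60; a=R.from_matrix(M.T@Rm).as_rotvec()*180/np.pi/5
        print(d.round(q).tolist(),a.round(q).tolist())
def stat():
    s,p,M=pose(); g=p+3*M[:,1]
    print('t',round(s['t'],2),'gp',g.round(1),'st',W2S(g).round(1),'F',s['force'].round(1),'grip',round(s['gripper_width'],3),'tau',s['wrist_torque'].round(2),'q',s['joint_positions'].round(2),'down',M[2,1].round(4),'yaw',round(np.arctan2(M[1,0],M[0,0]),3))
E
python3 - <<'E'
from h import *
stat()
rod=np.array([502.85,35.16,271.5]); yaw=SV[2]
rows([((250,420,340),Rt(yaw)),(rod+[0,0,60],Rt(yaw)),(rod+[0,0,2],Rt(yaw))])
E
```

```text
t 0.1 gp [185.2 517.2 249.3] st [498.5 287.6 249.3] F [ 0.6  0.3 -0.4] grip 1.0 tau [-0.01 -0.05  0.  ] q [-1.27  0.31  0.01  1.51 -0.    1.32 -0.03] down -1.0 yaw 1.227
[-1.17, -1.51, -1.56] [-0.0, -4.64, -0.02]
[-5.78, -1.36, -7.69] [-0.0, -4.64, -0.02]
[-5.78, -0.39, -7.69] [-0.0, -4.64, -0.02]
```

```bash
python3 -m creep '[-0.3,-0.9,-0.4,0,-0.5,0,100, -0.8,-1.5,-1.1,0,-1.2,0,100, -1.3,-1.7,-1.8,0,-1.9,0,100, -1.9,-1.7,-2.6,0,-2.6,0,80, -2.5,-1.7,-3.3,0,-3.3,0,70, -3.1,-1.7,-4.1,0,-4.0,0,60, -3.7,-1.7,-4.9,0,-4.64,0,60, -4.3,-1.7,-5.7,0,-4.64,0,60, -4.8,-1.6,-6.4,0,-4.64,0,60, -5.3,-1.5,-7.1,0,-4.64,0,60]'
python3 - <<'E'
from h import *
stat()
rod=np.array([502.85,35.16,271.5]); yaw=SV[2]
rows([(rod+[0,0,60],Rt(yaw)),(rod+[0,0,2],Rt(yaw))])
E
```

```text
t: 1.35
ee_pos: [479.6, 73.0, 342.6]
orientation: [-1.18, -1.253, 1.256]
force: [0.5, 0.7, 0.4]
gripper_width: 0.598
t 1.35 gp [479.6  73.  339.6] st [ 37.   20.9 339.6] F [0.5 0.7 0.4] grip 0.598 tau [0.02 0.02 0.04] q [-0.57  0.15  0.45  1.52 -0.06  1.49  1.51] down -1.0 yaw 1.632
[-0.65, 0.14, -0.35] [-0.01, 0.0, -0.02]
[-0.65, 1.1, -0.35] [-0.01, 0.0, -0.02]
```

```bash
python3 -m creep '[-0.4,0,-0.2,0,0,0,60, -0.65,0.1,-0.35,0,0,0,60, -0.65,0.5,-0.35,0,0,0,60, -0.65,0.5,-0.35,0,0,0,60]'
python3 - <<'E'
from h import *
from bench import manip
stat()
rod=np.array([502.85,35.16,271.5]); yaw=SV[2]
rows([(rod+[0,0,60],Rt(yaw)),(rod+[0,0,2],Rt(yaw))])
s=manip.camera("side")["pixels"];t=manip.camera("top")["pixels"]
cv2.imwrite("pics/a1.png",np.hstack([cv2.resize(s[130:350,150:350],None,fx=2,fy=2.4),cv2.resize(t[240:400,280:440],(400,528))]))
E
```

```text
t: 1.85
ee_pos: [501.5, 35.3, 310.6]
orientation: [-1.177, -1.248, 1.258]
force: [-0.1, 1.2, 0.9]
gripper_width: 0.602
t 1.85 gp [501.5  35.3 307.6] st [ -2.    1.4 307.6] F [-0.1  1.2  0.9] grip 0.602 tau [-0.   -0.03 -0.02] q [-0.5   0.2   0.48  1.54 -0.09  1.43  1.62] down -1.0 yaw 1.632
[-0.0, -0.4, -0.02] [-0.07, -0.0, -0.02]
[-0.0, 0.57, -0.03] [-0.07, -0.0, -0.02]
```

View pics/a1.png

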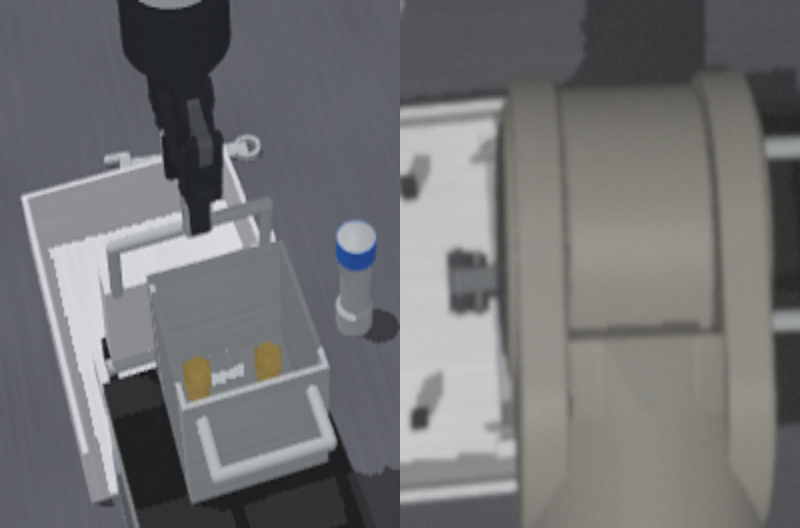

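```bash
python3 -m creep '[0,0.3,-0.03,0,0,0,50, 0,0.56,-0.03,0,0,0,40, 0,0.56,-0.03,0,0,0,0, 0,0.56,-0.03,0,0,0,0, 0,0.56,-0.03,0,0,0,0, 0,0.56,-0.03,0,0,0,0,0,0.56,-0.03,0,0,0,0, 0,0.56,-0.03,0,0,0,0]'
python3 - <<'E'
from h import *
from bench import manip
stat()
s=manip.camera("side")["pixels"]
cv2.imwrite("pics/a2.png",cv2.resize(s[130:330,150:350],(600,600)))
E
```

```text
t: 2.95
ee_pos: [504.3, 36.0, 279.3]
orientation: [-1.178, -1.253, 1.257]
force: [-2.6, 1.9, -0.8]
gripper_width: 0.09
t 2.95 gp [504.3  36.  276.3] st [ -1.4  -1.5 276.3] F [-2.6  1.9 -0.8] grip 0.09 tau [ 0.32  0.45 -0.  ] q [-0.5   0.22  0.48  1.6  -0.1   1.36  1.63] down -1.0 yaw 1.633
```

View pics/a2.png

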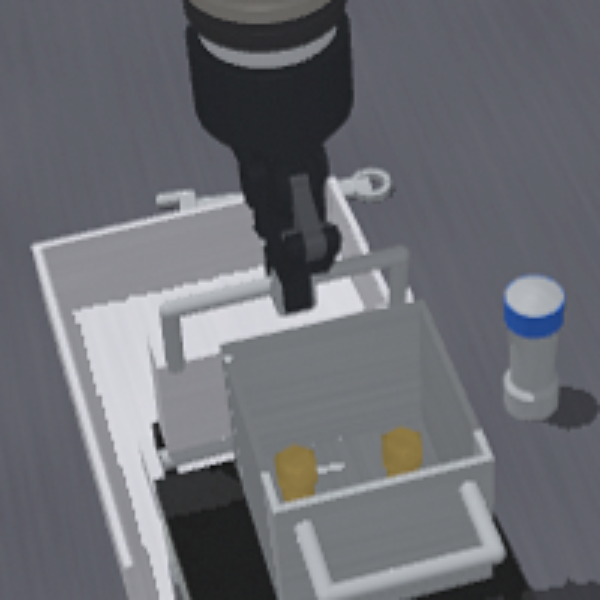

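```bash
cat >> h.py <<'E'
def rodS(a,dz=4.0): b=a-.22; return np.array([30+150*np.sin(b),-1.5,125+150*np.cos(b)+dz])
def flap(angles,tilts=None):
    rows([(S2W(rodS(a)),Rt(SV[2],0 if tilts is None else tilts[i])) for i,a in enumerate(angles)],3)
E
python3 - <<'E'
from h import *
flap(np.linspace(.08,.8,10))
E
```

```text
[0.174, -0.021, 0.0] [-0.023, 0.011, -0.012]
[0.373, -0.042, 0.0] [-0.023, 0.011, -0.012]
[0.573, -0.046, -0.0] [-0.023, 0.011, -0.012]
[0.773, -0.034, -0.0] [-0.023, 0.011, -0.012]
[0.971, -0.006, -0.001] [-0.023, 0.011, -0.012]
[1.166, 0.037, -0.001] [-0.023, 0.011, -0.012]
[1.357, 0.096, -0.001] [-0.023, 0.011, -0.012]
[1.543, 0.17, -0.002] [-0.023, 0.011, -0.012]
[1.722, 0.259, -0.002] [-0.023, 0.011, -0.012]
[1.894, 0.361, -0.002] [-0.023, 0.011, -0.012]
```

```bash
python3 -m creep '[0.17,-0.02,0,0,0,0,0, 0.37,-0.04,0,0,0,0,0, 0.57,-0.05,0,0,0,0,0, 0.77,-0.03,0,0,0,0,0, 0.97,-0.01,0,0,0,0,0, 1.17,0.04,0,0,0,0,0, 1.36,0.1,0,0,0,0,0, 1.54,0.17,0,0,0,0,0, 1.72,0.26,0,0,0,0,0, 1.89,0.36,0,0,0,0,0]'
python3 - <<'E'
from h import *
stat()
print(rodS(.8))
flap(np.linspace(.88,1.6,10))
E
```

```text
t: 4.25
ee_pos: [497.3, 150.5, 257.1]
orientation: [-1.178, -1.254, 1.257]
force: [-1.8, -0.7, 3.4]
gripper_width: 0.087
t 4.25 gp [497.3 150.5 254.1] st [113.3  -1.6 254.1] F [-1.8 -0.7  3.4] grip 0.087 tau [-0.58  0.29  0.  ] q [-0.65  0.26  0.41  1.6  -0.1   1.31  1.4 ] down -1.0 yaw 1.634
[112.20359052  -1.5        254.46939749]
[0.145, 0.11, 0.001] [-0.017, 0.019, -0.006]
[0.298, 0.239, 0.0] [-0.017, 0.019, -0.006]
[0.44, 0.38, -0.0] [-0.017, 0.019, -0.006]
[0.571, 0.531, -0.001] [-0.017, 0.019, -0.006]
[0.689, 0.692, -0.001] [-0.017, 0.019, -0.006]
[0.794, 0.863, -0.001] [-0.017, 0.019, -0.006]
[0.884, 1.041, -0.002] [-0.017, 0.019, -0.006]
[0.961, 1.226, -0.002] [-0.017, 0.019, -0.006]
[1.022, 1.416, -0.003] [-0.017, 0.019, -0.006]
[1.068, 1.611, -0.003] [-0.017, 0.019, -0.006]
```

Forces are tiny, so the arc is tracking well.

```bash
python3 -m creep '[0.15,0.11,0,0,0,0,0, 0.3,0.24,0,0,0,0,0, 0.44,0.38,0,0,0,0,0, 0.57,0.53,0,0,0,0,0, 0.69,0.69,0,0,0,0,0, 0.79,0.86,0,0,0,0,0, 0.88,1.04,0,0,0,0,0, 0.96,1.23,0,0,0,0,0, 1.02,1.42,0,0,0,0,0, 1.07,1.61,0,0,0,0,0]'
python3 - <<'E'
from h import *
from bench import manip
stat()
print(rodS(1.6))
flap(np.r_[np.linspace(1.68,2.24,8),2.28,2.314])
s=manip.camera("side")["pixels"]
cv2.imwrite("pics/a3.png",cv2.resize(s[110:330,130:350],(600,600)))
E
```

```text
t: 5.5
ee_pos: [493.4, 215.1, 159.8]
orientation: [-1.178, -1.255, 1.256]
force: [0.8, 1.9, 1.4]
gripper_width: 0.09
t 5.5 gp [493.4 215.1 156.8] st [178.   -1.6 156.8] F [0.8 1.9 1.4] grip 0.09 tau [ 0.04 -0.12  0.02] q [-0.72  0.37  0.36  1.7  -0.14  1.1   1.32] down -1.0 yaw 1.634
[177.27802956  -1.5        157.44612469]
[0.017, 0.187, 0.002] [-0.007, 0.021, 0.001]
[0.031, 0.387, 0.001] [-0.007, 0.021, 0.001]
[0.03, 0.587, 0.001] [-0.007, 0.021, 0.001]
[0.012, 0.786, 0.001] [-0.007, 0.021, 0.001]
[-0.022, 0.983, 0.001] [-0.007, 0.021, 0.001]
[-0.071, 1.177, 0.001] [-0.007, 0.021, 0.001]
[-0.136, 1.366, 0.001] [-0.007, 0.021, 0.001]
[-0.216, 1.549, 0.001] [-0.007, 0.021, 0.001]
[-0.261, 1.638, 0.001] [-0.007, 0.021, 0.001]
[-0.302, 1.713, 0.001] [-0.007, 0.021, 0.001]
```

View pics/a3.png

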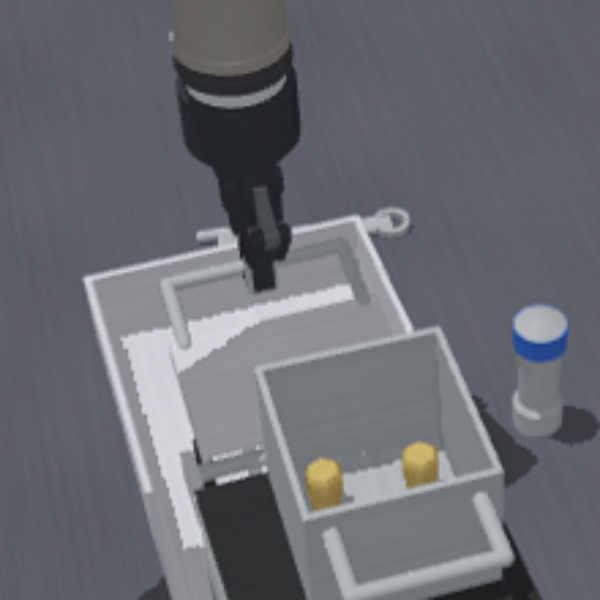

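```bash
python3 -m creep '[0.02,0.19,0,0,0,0,0, 0.03,0.39,0,0,0,0,0, 0.03,0.59,0,0,0,0,0, 0.01,0.79,0,0,0,0,0, -0.02,0.98,0,0,0,0,0, -0.07,1.18,0,0,0,0,0, -0.14,1.37,0,0,0,0,0, -0.2,1.51,0,0,0,0,0, -0.24,1.6,0,0,0,0,0, -0.27,1.66,0,0,0,0,0]'
python3 - <<'E'
from h import *
from bench import manip
stat()
print(rodS(2.314))
flap([2.29,2.314,2.33])
s=manip.camera("side")["pixels"]
cv2.imwrite("pics/a4.png",cv2.resize(s[110:330,130:350],(600,600)))
E
```

```text
t: 6.8
ee_pos: [494.2, 202.1, 57.9]
orientation: [-1.175, -1.259, 1.255]
force: [1.8, 9.1, -4.4]
gripper_width: 0.092
t 6.8 gp [494.2 202.1  54.9] st [165.   -1.6  54.9] F [ 1.8  9.1 -4.4] grip 0.092 tau [ 1.57 -0.38 -0.04] q [-0.67  0.48  0.33  1.81 -0.2   0.87  1.39] down -1.0 yaw 1.636
[159.93343311  -1.5         54.05133116]
[-0.055, -0.039, 0.002] [0.002, 0.046, 0.036]
[-0.084, 0.013, 0.002] [0.002, 0.046, 0.036]
[-0.105, 0.048, 0.002] [0.002, 0.046, 0.036]
```

View pics/a4.png

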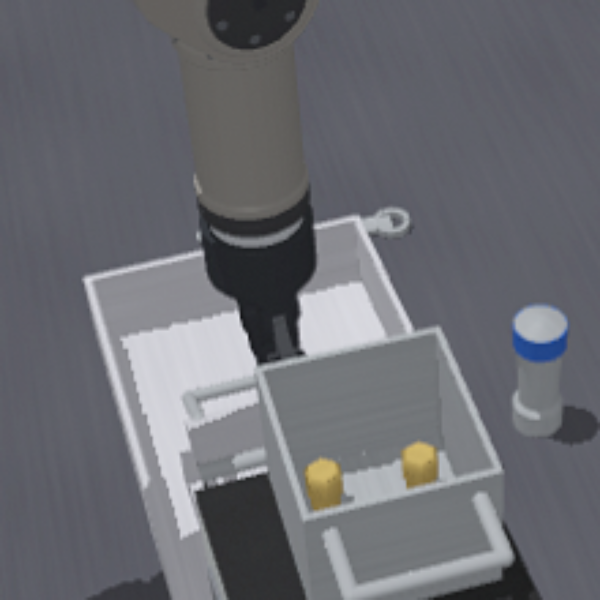

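```bash
python3 -m creep '[-0.03,0.03,0,0,0,0,0, -0.04,0.06,0,0,0,0,0, -0.04,0.06,0,0,0,0,0]'
python3 - <<'E'
from h import *
stat()
E
```

```text
t: 7.22
ee_pos: [494.4, 199.7, 53.3]
orientation: [-1.176, -1.258, 1.254]
force: [0.8, 5.9, -3.1]
gripper_width: 0.09
t 7.22 gp [494.4 199.7  50.3] st [162.6  -1.6  50.3] F [ 0.8  5.9 -3.1] grip 0.09 tau [ 0.84 -0.39 -0.06] q [-0.66  0.49  0.33  1.82 -0.2   0.86  1.4 ] down -1.0 yaw 1.636
```

```bash
python3 -m creep '[-0.03,0.04,0,0,0,0,0, -0.03,0.07,0,0,0,0,0, -0.03,0.07,0,0,0,0,0]'
python3 - <<'E'
from h import *
from bench import manip
stat()
s=manip.camera("side")["pixels"];t=manip.camera("top")["pixels"]
cv2.imwrite("pics/a5.png",cv2.resize(s[170:330,160:320],(600,600)))
cv2.imwrite("pics/a6.png",cv2.resize(t[240:400,220:380],(600,600)))
E
```

```text
t: 7.6
ee_pos: [494.5, 198.3, 50.6]
orientation: [-1.175, -1.259, 1.253]
force: [-3.0, 4.2, 10.1]
gripper_width: 0.086
t 7.6 gp [494.5 198.3  47.6] st [161.1  -1.7  47.6] F [-3.   4.2 10.1] grip 0.086 tau [ 0.47  0.51 -0.05] q [-0.66  0.49  0.33  1.82 -0.21  0.86  1.4 ] down -1.0 yaw 1.636
```

View pics/a5.png

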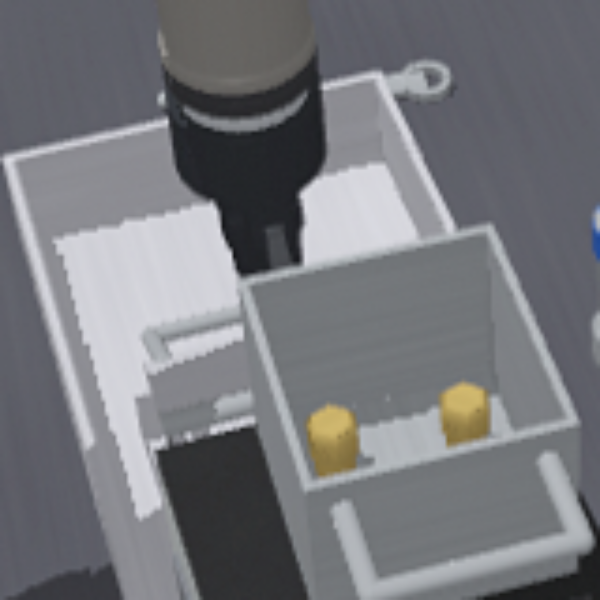

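View pics/a6.png

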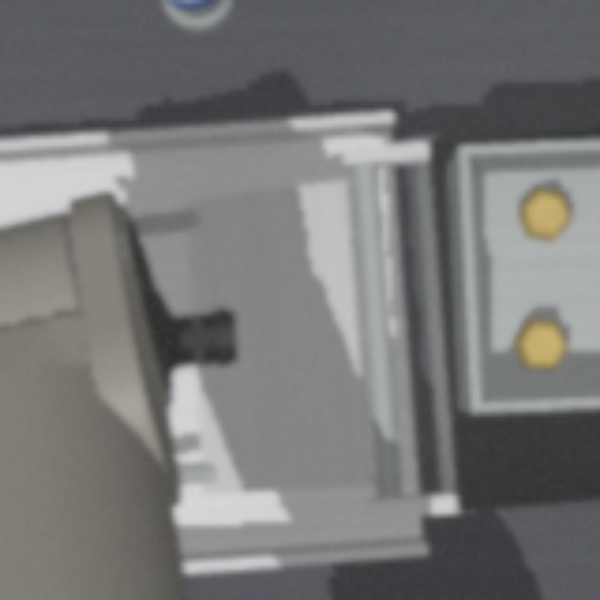

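```bash
python3 -m creep '[0,0,0,0,0,0,15, 0,0,0,0,0,0,30, 0,0,0,0,0,0,30, 0,-0.5,0,0,0,0,30, 0,-1.3,0,0,0,0,30, 0,-2.2,0,0,0,0,30, 0,-3.2,0,0,0,0,30, 0,-4.2,0,0,0,0,40, 0,-5.0,0,0,0,0,60, 0,-5.0,0,0,0,0,60]'
python3 - <<'E'
from h import *
from bench import manip
stat()
print(proj('side',S2W((160,62,50))),proj('side',S2W((160,-62,50))))
s=manip.camera("side")["pixels"];t=manip.camera("top")["pixels"]
cv2.imwrite("pics/a7.png",cv2.resize(s[120:330,130:340],(600,600)))
cv2.imwrite("pics/a8.png",cv2.resize(t[240:400,220:380],(600,600)))
E
```

```text
t: 8.95
ee_pos: [496.7, 195.0, 354.5]
orientation: [-1.181, -1.263, 1.247]
force: [0.7, -0.4, -0.7]
gripper_width: 0.6
t 8.95 gp [496.8 195.  351.5] st [157.7  -3.7 351.5] F [ 0.7 -0.4 -0.7] grip 0.6 tau [-0.04  0.01 -0.01] q [-0.71  0.24  0.39  1.37 -0.1   1.53  1.31] down -1.0 yaw 1.632
[[200.089115   259.52307691]] [[260.69333561 244.28026877]]
```

View pics/a7.png

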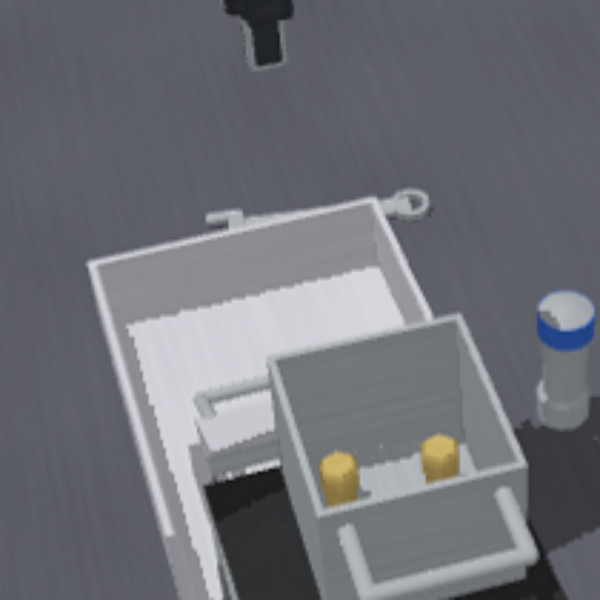

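Run:
```python
from h import *
from bench import manip
t=manip.camera("top")["pixels"];s=manip.camera("side")["pixels"]
cv2.imwrite("pics/top2.png",t);cv2.imwrite("pics/side2.png",s)
cv2.imwrite("pics/a9.png",cv2.resize(t[262:367,320:460],(800,600),interpolation=cv2.INTER_CUBIC))
cv2.imwrite("pics/a10.png",cv2.resize(s[225:345,185:345],(800,600),interpolation=cv2.INTER_CUBIC))
```

```text
(no output)
```

View pics/a9.png

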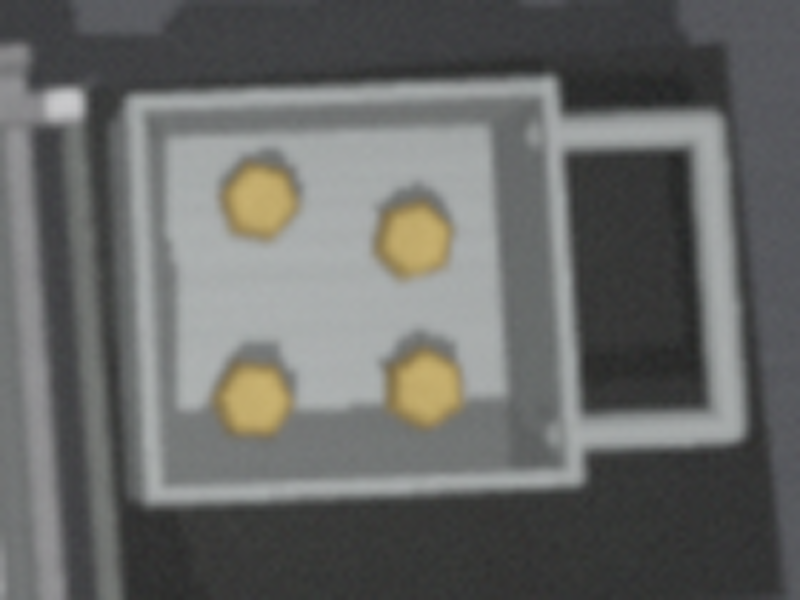

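View pics/a10.png

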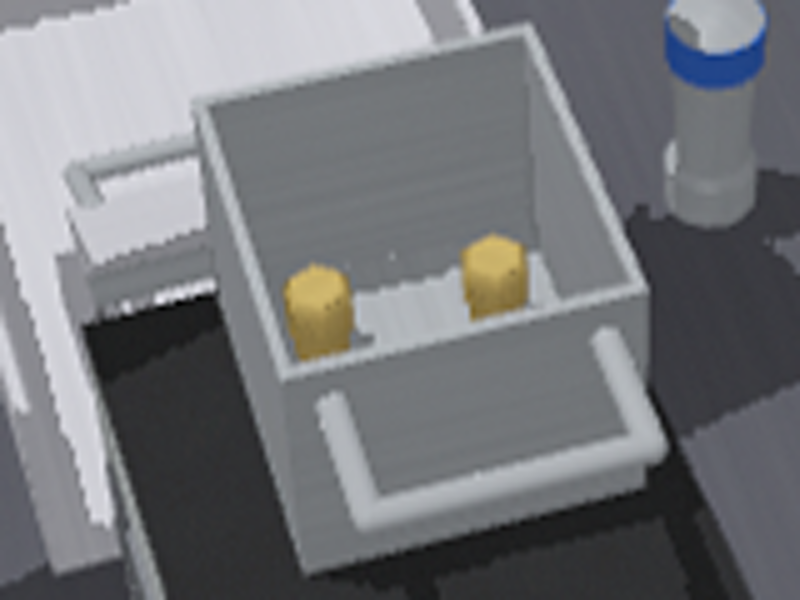

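Run:
```python
from h import *
tb=[('top',(341.9,278.6),(60,-56,240)),('top',(345.4,350.4),(60,56,240)),('top',(417.65,275.1),(-60,-56,240)),('top',(422.2,346.9),(-60,56,240)),('side',(242,300.6),(-60,56,240)),('side',(314.6,283),(-60,-56,240)),('side',(224,245.6),(60,56,240)),('side',(290.6,230),(60,-56,240)),('side',(246.6,339.8),(-60,56,145)),('side',(314,322.4),(-60,-56,145)),('side',(287.2,321.2),(-105,0,225)),('top',(445.8,310.8),(-105,0,225))]
res=lambda v:np.concatenate([proj(n,S2W(P,v))[0]-u for n,u,P in tb])
r=least_squares(res,TV,loss='soft_l1');v=r.x
print(v,res(v).reshape(-1,2).round(1).tolist())
print(W2S([v[0],v[1],0]),v[2]-SV[2]); print('toe',W2S(S2W((60,0,145),v)),'bar',S2W((-105,0,225),v))
```

```text
[521.1543141  -26.89654626   1.59892689] [[0.6, -0.2], [0.7, -0.6], [-0.1, 0.1], [0.2, -0.7], [-1.1, 0.3], [-0.1, -0.2], [-1.2, -1.0], [0.3, -0.6], [-1.1, 0.0], [-0.2, -0.5], [0.1, 0.2], [0.1, -1.2]]
[-65.24526254 -14.46421542   0.        ] -0.03317310943412788
toe [ -5.27827317 -16.45423695 145.        ] bar [ 524.10763375 -131.85500425  225.        ]
```

```bash
cat >> h.py <<'E'
TV=np.array([521.15,-26.9,1.5989])
E
python3 - <<'E'
from h import *
bar=np.array([524.1,-131.9,225]); 
rows([(bar+[0,0,110],Rt(TV[2])),(bar+[0,0,60],Rt(TV[2])),(bar+[0,0,2],Rt(TV[2]))])
E
```

```text
[-5.48, 0.16, -0.16] [-0.04, 0.4, 0.02]
[-5.48, 1.0, -0.16] [-0.04, 0.4, 0.02]
[-5.49, 1.96, -0.17] [-0.04, 0.4, 0.02]
```

```bash
python3 -m creep '[-0.9,0.1,0,0,0.2,0,45, -1.8,0.1,0,0,0.4,0,45, -2.7,0.1,-0.1,0,0.4,0,45, -3.6,0.1,-0.1,0,0.4,0,45, -4.5,0.1,-0.15,0,0.4,0,45, -5.2,0.1,-0.16,0,0.4,0,45, -5.48,0.15,-0.16,0,0.4,0,45, -5.48,0.15,-0.16,0,0.4,0,45, -5.48,0.9,-0.16,0,0.4,0,45, -5.48,0.9,-0.16,0,0.4,0,45]'
python3 - <<'E'
from h import *
from bench import manip
stat()
bar=np.array([524.1,-131.9,225]); 
rows([(bar+[0,0,2],Rt(TV[2]))],3)
s=manip.camera("side")["pixels"]
cv2.imwrite("pics/b1.png",cv2.resize(s[180:380,200:400],(600,600)))
E
```

```text
t: 10.4
ee_pos: [521.7, -127.4, 289.7]
orientation: [-1.179, -1.226, 1.235]
force: [0.6, 0.7, 0.6]
gripper_width: 0.45
t 10.4 gp [ 521.7 -127.4  286.7] st [-165.6   -8.8  286.7] F [0.6 0.7 0.6] grip 0.45 tau [ 0.04 -0.    0.07] q [-0.23  0.3   0.59  1.48 -0.17  1.42  1.96] down -0.9999 yaw 1.604
[-0.082, 0.995, -0.051] [-0.153, 0.056, 0.074]
```

View pics/b1.png

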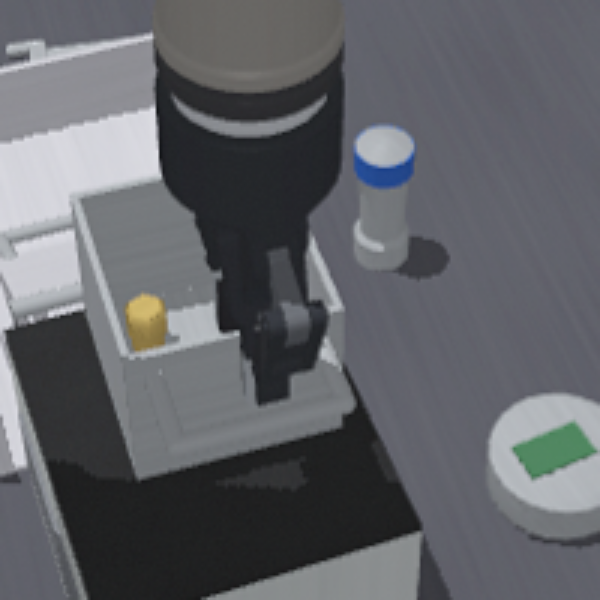

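```bash
python3 -m creep '[-0.08,0.1,-0.05,0,0,0,45, -0.08,0.1,-0.05,0,0,0,45, -0.08,0.4,-0.05,0,0,0,45, -0.08,0.7,-0.05,0,0,0,45, -0.08,0.7,-0.05,0,0,0,45]'
python3 - <<'E'
from h import *
from bench import manip
stat()
bar=np.array([524.1,-131.9,225]); 
rows([(bar+[0,0,2],Rt(TV[2]))],3)
s=manip.camera("side")["pixels"]
cv2.imwrite("pics/b2.png",cv2.resize(s[180:380,200:400],(600,600)))
E
```

```text
t: 11.08
ee_pos: [525.9, -132.7, 250.0]
orientation: [-1.183, -1.229, 1.234]
force: [-1.1, -0.3, 0.4]
gripper_width: 0.449
t 11.07 gp [ 525.9 -132.7  247. ] st [-171.1  -12.7  247. ] F [-1.1 -0.3  0.4] grip 0.449 tau [-0.07 -0.03  0.02] q [-0.22  0.33  0.58  1.55 -0.19  1.33  1.99] down -0.9999 yaw 1.604
[0.013, 0.334, 0.026] [-0.107, 0.053, 0.058]
```

View pics/b2.png

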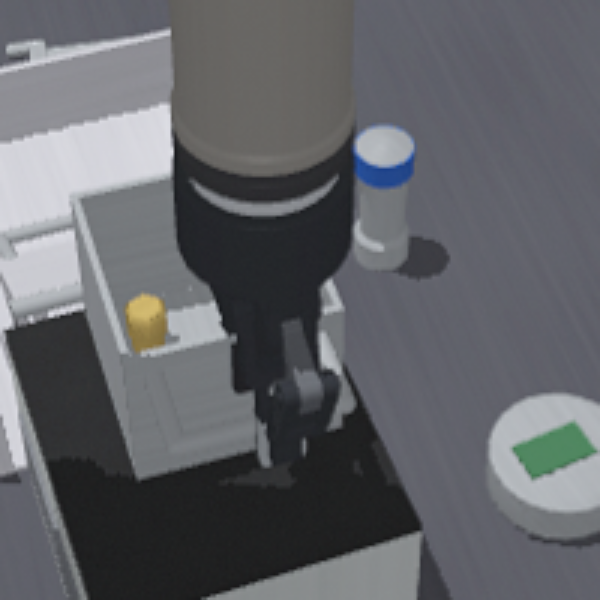

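```bash
python3 -m creep '[0.01,0.2,0.02,0,0,0,45, 0.01,0.34,0.03,0,0,0,45, 0.01,0.34,0.03,0,0,0,20, 0.01,0.34,0.03,0,0,0,0, 0.01,0.34,0.03,0,0,0,0, 0.01,0.34,0.03,0,0,0,0,0.01,0.34,0.03,0,0,0,0]'
python3 - <<'E'
from h import *
from bench import manip
stat()
s,p,M=pose(); g=p+3*M[:,1]; print('in tub',W2S(g,TV))
s=manip.camera("side")["pixels"]
cv2.imwrite("pics/b3.png",cv2.resize(s[180:380,200:400],(600,600)))
E
```

```text
t: 12.0
ee_pos: [524.4, -131.3, 230.5]
orientation: [-1.183, -1.231, 1.233]
force: [-1.1, 5.3, 0.7]
gripper_width: 0.092
t 12.0 gp [ 524.4 -131.3  227.5] st [-169.6  -11.3  227.5] F [-1.1  5.3  0.7] grip 0.092 tau [ 0.89  0.28 -0.15] q [-0.22  0.34  0.58  1.58 -0.2   1.28  1.99] down -0.9999 yaw 1.604
in tub [-104.42724954   -0.2824543   227.51088505]
```

View pics/b3.png

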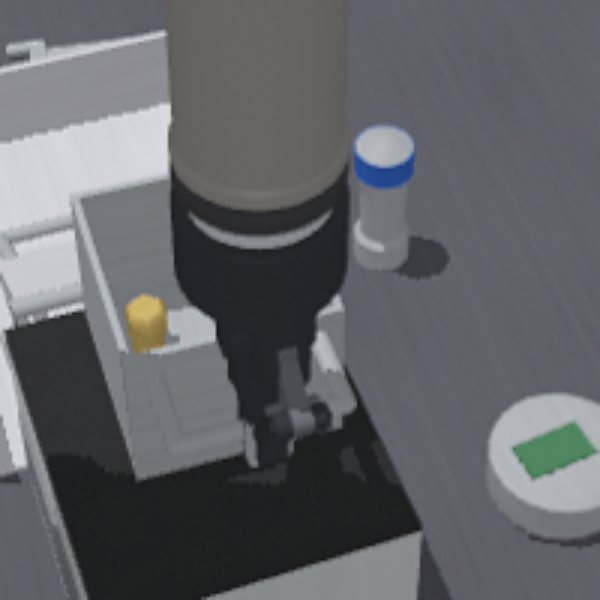

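```bash
cat >> h.py <<'E'
def barT(phi,off=(0.57,2.5),d=5.3,y=-0.3):
    x,z=-165.,80.
    if phi<=np.pi/2: toe=np.array([60.,145.])
    else:
        ps=phi-np.pi/2; toe=np.array([60+d-d*np.cos(ps),145+d*np.sin(ps)])
    p=toe+[x*np.cos(phi)+z*np.sin(phi),-x*np.sin(phi)+z*np.cos(phi)]+off
    return S2W((p[0],y,p[1]),TV)
def tub(phis): rows([(barT(p),Rt(TV[2])) for p in phis],3)
def tubst():
    s,p,M=pose(); g=p+3*M[:,1]; t=W2S(g,TV)-[60.57,0,147.5]
    r=np.hypot(t[0],t[2]); print('tubframe rel toe',t.round(1),'radius-183.4',round(r-183.37,2),'phi',round(np.arctan2(80,-165)-np.arctan2(t[2],t[0]),3))
E
python3 - <<'E'
from h import *
tubst()
tub(np.linspace(.06,.6,10))
E
```

```text
tubframe rel toe [-165.    -0.3   80. ] radius-183.4 -0.04 phi 0.0
[0.085, -0.162, 0.001] [-0.092, 0.062, 0.071]
[0.181, -0.319, 0.002] [-0.092, 0.062, 0.071]
[0.286, -0.469, 0.002] [-0.092, 0.062, 0.071]
[0.399, -0.613, 0.003] [-0.092, 0.062, 0.071]
[0.521, -0.75, 0.003] [-0.092, 0.062, 0.071]
[0.651, -0.879, 0.004] [-0.092, 0.062, 0.071]
[0.788, -1.001, 0.004] [-0.092, 0.062, 0.071]
[0.933, -1.114, 0.004] [-0.092, 0.062, 0.071]
[1.084, -1.218, 0.004] [-0.092, 0.062, 0.071]
[1.241, -1.312, 0.004] [-0.092, 0.062, 0.071]
```

```bash
python3 -m creep '[0.08,-0.16,0,0,0,0,0, 0.18,-0.32,0,0,0,0,0, 0.29,-0.47,0,0,0,0,0, 0.4,-0.61,0,0,0,0,0, 0.52,-0.75,0,0,0,0,0, 0.65,-0.88,0,0,0,0,0]'
python3 - <<'E'
from h import *
from bench import manip
stat();tubst()
s=manip.camera("side")["pixels"]
cv2.imwrite("pics/b4.png",cv2.resize(s[180:380,180:380],(600,600)))
tub(np.arange(.42,.97,.06))
E
```

```text
t: 12.8
ee_pos: [523.4, -93.0, 284.4]
orientation: [-1.184, -1.23, 1.233]
force: [-0.8, -1.8, -7.2]
gripper_width: 0.094
t 12.8 gp [523.4 -93.  281.4] st [-131.3  -12.6  281.4] F [-0.8 -1.8 -7.2] grip 0.094 tau [-0.49  0.14 -0.05] q [-0.29  0.29  0.57  1.51 -0.16  1.4   1.89] down -1.0 yaw 1.604
tubframe rel toe [-126.7   -0.4  133.9] radius-183.4 0.98 phi 0.362
[0.124, -0.086, 0.012] [-0.068, 0.077, 0.067]
[0.268, -0.199, 0.012] [-0.068, 0.077, 0.067]
[0.419, -0.303, 0.012] [-0.068, 0.077, 0.067]
[0.576, -0.398, 0.011] [-0.068, 0.077, 0.067]
[0.739, -0.483, 0.011] [-0.068, 0.077, 0.067]
[0.906, -0.559, 0.01] [-0.068, 0.077, 0.067]
[1.077, -0.624, 0.009] [-0.068, 0.077, 0.067]
[1.252, -0.679, 0.008] [-0.068, 0.077, 0.067]
[1.43, -0.723, 0.007] [-0.068, 0.077, 0.067]
[1.61, -0.756, 0.006] [-0.068, 0.077, 0.067]
```

View pics/b4.png

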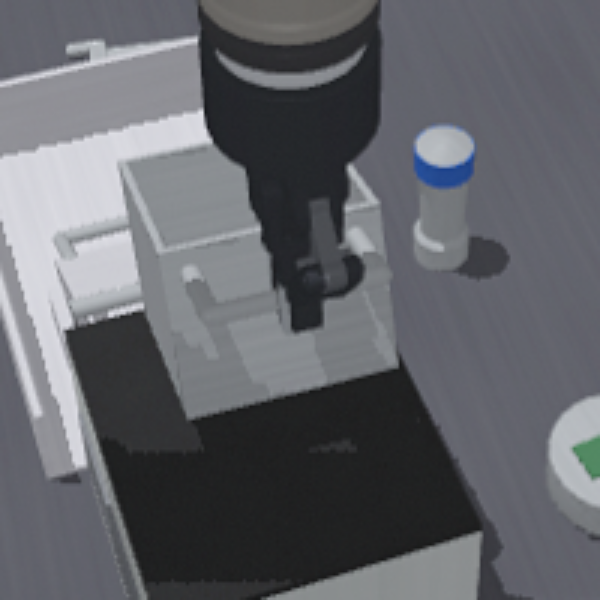

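```bash
python3 -m creep '[0.12,-0.09,0,0,0,0,0, 0.27,-0.2,0,0,0,0,0, 0.42,-0.3,0,0,0,0,0, 0.58,-0.4,0,0,0,0,0, 0.74,-0.48,0,0,0,0,0, 0.91,-0.56,0,0,0,0,0, 1.08,-0.62,0,0,0,0,0, 1.25,-0.68,0,0,0,0,0, 1.43,-0.72,0,0,0,0,0, 1.61,-0.76,0,0,0,0,0]'
python3 - <<'E'
from h import *
from bench import manip
stat();tubst()
s=manip.camera("side")["pixels"]
cv2.imwrite("pics/b5.png",cv2.resize(s[140:340,180:380],(600,600)))
tub(np.arange(1.02,1.57,.06))
E
```

```text
t: 14.1
ee_pos: [521.6, 4.3, 335.3]
orientation: [-1.188, -1.236, 1.23]
force: [-2.5, -3.3, 6.6]
gripper_width: 0.087
t 14.1 gp [521.6   4.4 332.3] st [-34.1 -16.8 332.3] F [-2.5 -3.3  6.6] grip 0.087 tau [-0.94  0.62 -0.05] q [-0.45  0.24  0.52  1.44 -0.12  1.5   1.68] down -1.0 yaw 1.605
tubframe rel toe [-29.3  -1.3 184.8] radius-183.4 3.78 phi 0.962
[0.14, 0.047, 0.019] [-0.01, 0.106, 0.096]
[0.323, 0.036, 0.017] [-0.01, 0.106, 0.096]
[0.506, 0.036, 0.015] [-0.01, 0.106, 0.096]
[0.69, 0.046, 0.014] [-0.01, 0.106, 0.096]
[0.872, 0.068, 0.012] [-0.01, 0.106, 0.096]
[1.052, 0.101, 0.01] [-0.01, 0.106, 0.096]
[1.23, 0.144, 0.008] [-0.01, 0.106, 0.096]
[1.405, 0.198, 0.007] [-0.01, 0.106, 0.096]
[1.577, 0.263, 0.005] [-0.01, 0.106, 0.096]
[1.744, 0.337, 0.004] [-0.01, 0.106, 0.096]
```

View pics/b5.png

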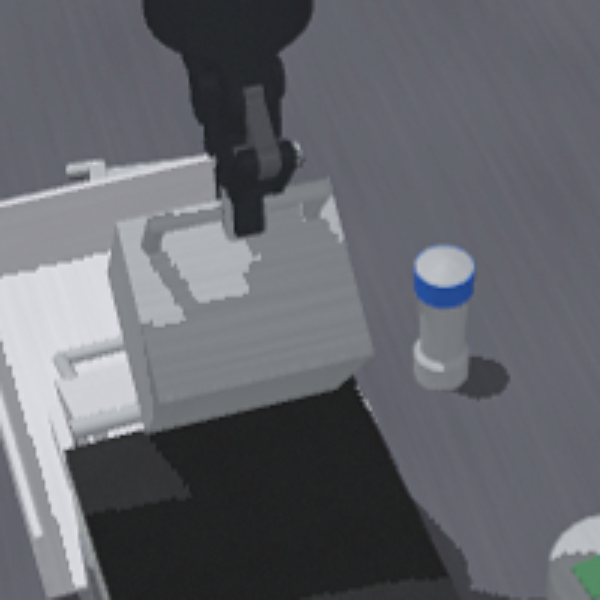

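```bash
python3 -m creep '[0.14,0.02,0,0,0,0,0, 0.32,0.01,0,0,0,0,0, 0.51,0.01,0,0,0,0,0, 0.69,0.02,0,0,0,0,0, 0.87,0.04,0,0,0,0,0, 1.05,0.07,0,0,0,0,0, 1.23,0.11,0,0,0,0,0, 1.4,0.17,0,0,0,0,0, 1.58,0.23,0,0,0,0,0]'
python3 - <<'E'
from h import *
from bench import manip
stat();tubst()
s=manip.camera("side")["pixels"]
cv2.imwrite("pics/b6.png",cv2.resize(s[140:340,140:340],(600,600)))
tub(np.arange(1.5,1.97,.05))
E
```

```text
t: 15.28
ee_pos: [518.1, 103.7, 322.4]
orientation: [-1.183, -1.241, 1.231]
force: [-0.4, 0.2, 0.9]
gripper_width: 0.092
t 15.28 gp [518.1 103.7 319.4] st [ 65.3 -19.4 319.4] F [-0.4  0.2  0.9] grip 0.092 tau [ 0.09  0.14 -0.11] q [-0.59  0.25  0.46  1.45 -0.12  1.47  1.49] down -1.0 yaw 1.609
tubframe rel toe [ 70.1  -0.6 171.9] radius-183.4 2.26 phi 1.507
[-0.07, 0.011, 0.004] [-0.017, 0.15, 0.128]
[0.069, 0.072, 0.002] [-0.017, 0.15, 0.128]
[0.206, 0.139, 0.0] [-0.017, 0.15, 0.128]
[0.339, 0.21, -0.002] [-0.017, 0.15, 0.128]
[0.468, 0.287, -0.003] [-0.017, 0.15, 0.128]
[0.594, 0.371, -0.005] [-0.017, 0.15, 0.128]
[0.715, 0.462, -0.007] [-0.017, 0.15, 0.128]
[0.831, 0.558, -0.009] [-0.017, 0.15, 0.128]
[0.942, 0.66, -0.01] [-0.017, 0.15, 0.128]
[1.049, 0.767, -0.012] [-0.017, 0.15, 0.128]
```

View pics/b6.png

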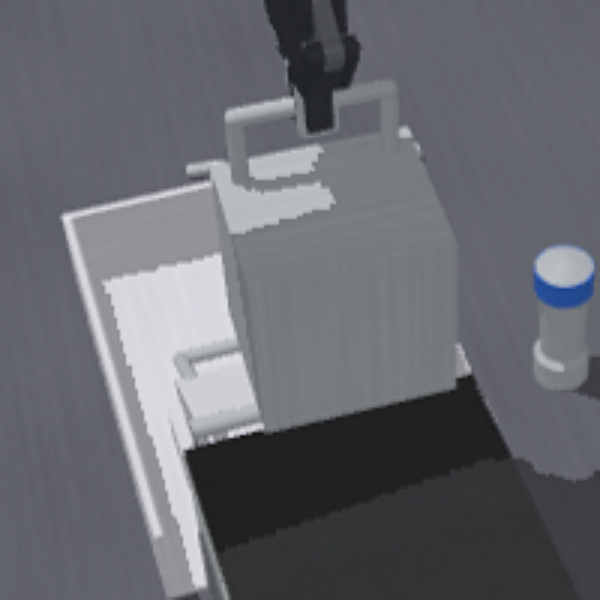

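```bash
python3 -m creep '[0,0,0,0,0,0,0, 0,0,0,0,0,0,0]'
python3 - <<'E'
from h import *
stat();tubst()
tub(np.arange(1.5,1.97,.05))
E
```

```text
t: 15.58
ee_pos: [518.0, 106.5, 321.2]
orientation: [-1.179, -1.244, 1.232]
force: [-0.9, 2.1, 0.9]
gripper_width: 0.088
t 15.57 gp [518.  106.5 318.2] st [ 68.1 -19.5 318.2] F [-0.9  2.1  0.9] grip 0.088 tau [ 0.21  0.17 -0.15] q [-0.59  0.25  0.46  1.45 -0.12  1.47  1.49] down -0.9999 yaw 1.612
tubframe rel toe [ 72.9  -0.6 170.7] radius-183.4 2.22 phi 1.523
[-0.079, 0.006, 0.006] [-0.018, 0.153, 0.135]
[0.061, 0.068, 0.004] [-0.018, 0.153, 0.135]
[0.198, 0.135, 0.002] [-0.018, 0.153, 0.135]
[0.331, 0.206, -0.0] [-0.018, 0.153, 0.135]
[0.46, 0.284, -0.002] [-0.018, 0.153, 0.135]
[0.585, 0.368, -0.004] [-0.018, 0.153, 0.135]
[0.706, 0.458, -0.006] [-0.018, 0.153, 0.135]
[0.823, 0.554, -0.007] [-0.018, 0.153, 0.135]
[0.934, 0.656, -0.009] [-0.018, 0.153, 0.135]
[1.04, 0.763, -0.011] [-0.018, 0.153, 0.135]
```

```bash
python3 -m creep '[0.06,0.04,0,0,0,0,0, 0.2,0.11,0,0,0,0,0, 0.33,0.18,0,0,0,0,0, 0.46,0.26,0,0,0,0,0, 0.58,0.35,0,0,0,0,0, 0.7,0.43,0,0,0,0,0, 0.82,0.53,0,0,0,0,0, 0.87,0.58,0,0,0,0,0, 0.87,0.58,0,0,0,0,0]'
python3 - <<'E'
from h import *
from bench import manip
stat();tubst()
s=manip.camera("side")["pixels"];t=manip.camera("top")["pixels"]
cv2.imwrite("pics/b7.png",cv2.resize(s[140:340,140:340],(600,600)))
cv2.imwrite("pics/b8.png",cv2.resize(t[240:420,150:390],(800,600)))
E
```

```text
t: 16.7
ee_pos: [515.3, 159.9, 286.1]
orientation: [-1.178, -1.244, 1.233]
force: [-2.1, 3.1, -0.8]
gripper_width: 0.087
t 16.7 gp [515.3 159.9 283.1] st [121.6 -20.1 283.1] F [-2.1  3.1 -0.8] grip 0.087 tau [ 0.81  0.2  -0.12] q [-0.65  0.28  0.43  1.49 -0.13  1.39  1.4 ] down -0.9999 yaw 1.613
tubframe rel toe [126.3   0.6 135.6] radius-183.4 1.95 phi 1.869
```

View pics/b7.png

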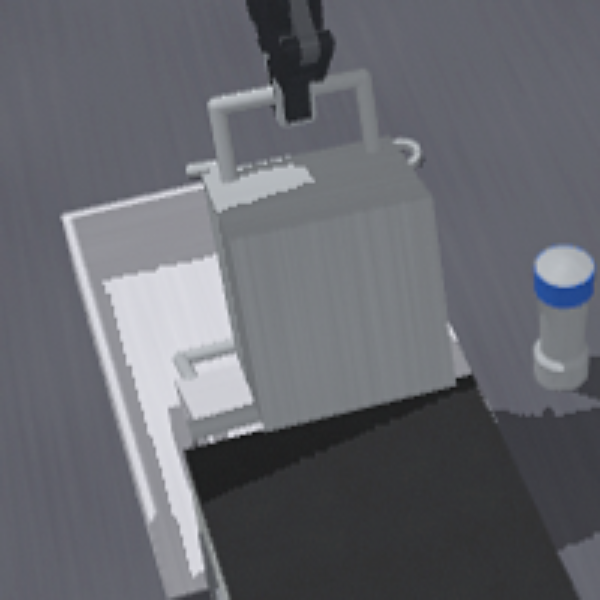

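View pics/b8.png

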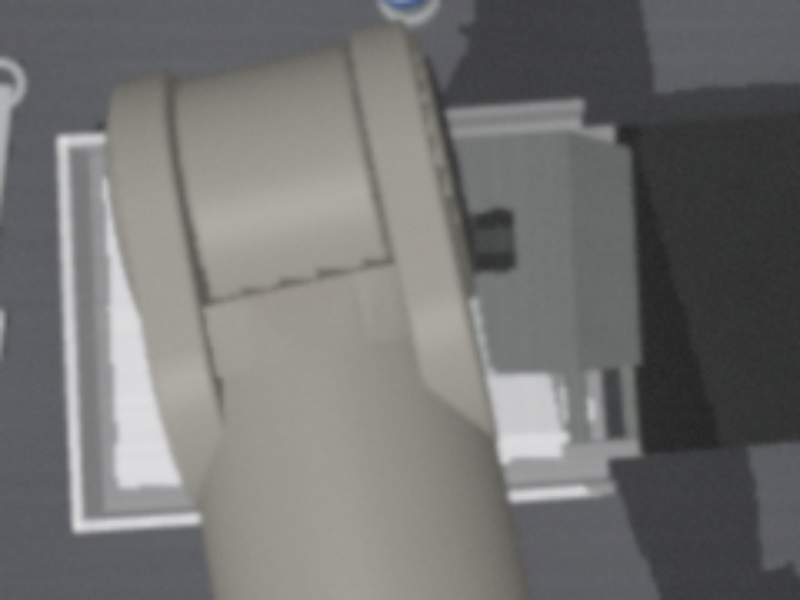

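Run:
```python
from h import *
tub([1.9,1.93,1.96,1.98])
```

```text
[0.06, 0.07, -0.014] [-0.029, 0.153, 0.139]
[0.125, 0.133, -0.015] [-0.029, 0.153, 0.139]
[0.187, 0.199, -0.016] [-0.029, 0.153, 0.139]
[0.227, 0.244, -0.017] [-0.029, 0.153, 0.139]
```

```bash
python3 -m creep '[0.06,0.04,0,0,0,0,0, 0.12,0.1,0,0,0,0,0, 0.18,0.17,0,0,0,0,0, 0.21,0.2,0,0,0,0,0, 0.21,0.2,0,0,0,0,0, 0.21,0.2,0,0,0,0,0, 0.21,0.2,0,0,0,0,0, 0.21,0.2,0,0,0,0,0, 0.21,0.2,0,0,0,0,0, 0.21,0.2,0,0,0,0,0]'
python3 - <<'E'
from h import *
from bench import manip
stat();tubst()
s=manip.camera("side")["pixels"];t=manip.camera("top")["pixels"]
cv2.imwrite("pics/b9.png",cv2.resize(s[140:340,140:340],(600,600)))
cv2.imwrite("pics/b10.png",cv2.resize(t[240:420,150:390],(800,600)))
E
```

```text
t: 18.05
ee_pos: [515.0, 171.5, 274.8]
orientation: [-1.179, -1.243, 1.232]
force: [-1.7, 0.6, -1.3]
gripper_width: 0.089
t 18.05 gp [515.  171.5 271.8] st [133.2 -20.4 271.8] F [-1.7  0.6 -1.3] grip 0.089 tau [-0.36  0.27 -0.12] q [-0.67  0.3   0.42  1.51 -0.13  1.37  1.38] down -0.9999 yaw 1.612
tubframe rel toe [137.9   0.6 124.3] radius-183.4 2.31 phi 1.957
```

View pics/b9.png

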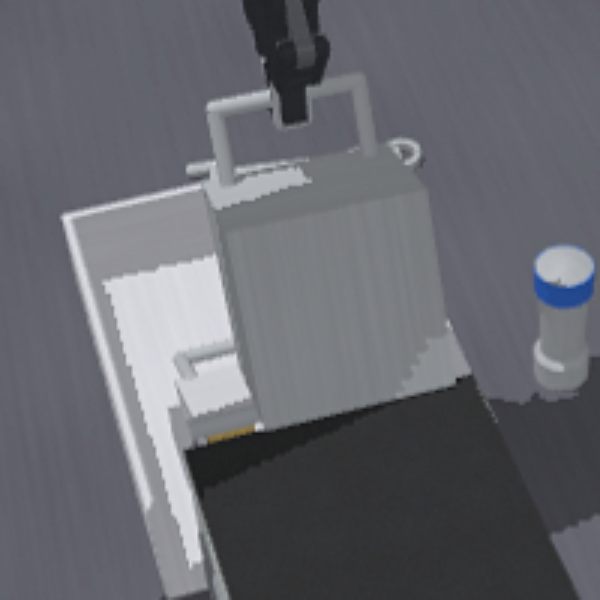

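View pics/b10.png

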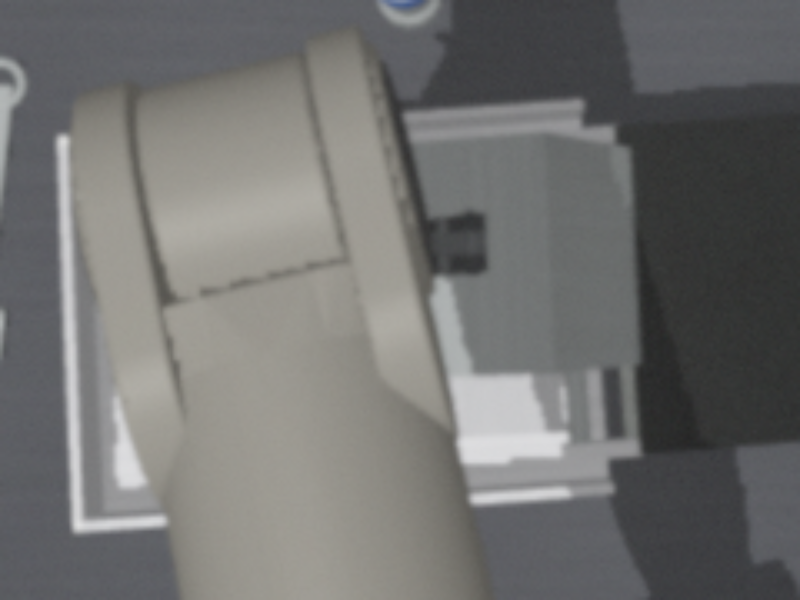

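Run:
```python
from h import *
from bench import manip
s=manip.camera("side")["pixels"]
cv2.imwrite("pics/b11.png",cv2.resize(s[250:300,190:256],(792,600),interpolation=cv2.INTER_CUBIC))
for z in (4,20,75,100): print(z,[ (x,proj('side',S2W((x,50,z))).round(0).tolist()) for x in (20,50,100)])
```

```text
4 [(20, [[226.0, 326.0]]), (50, [[222.0, 314.0]]), (100, [[216.0, 295.0]])]
20 [(20, [[225.0, 321.0]]), (50, [[221.0, 309.0]]), (100, [[215.0, 290.0]])]
75 [(20, [[223.0, 302.0]]), (50, [[219.0, 290.0]]), (100, [[212.0, 271.0]])]
100 [(20, [[221.0, 293.0]]), (50, [[217.0, 281.0]]), (100, [[211.0, 262.0]])]
```

View pics/b11.png

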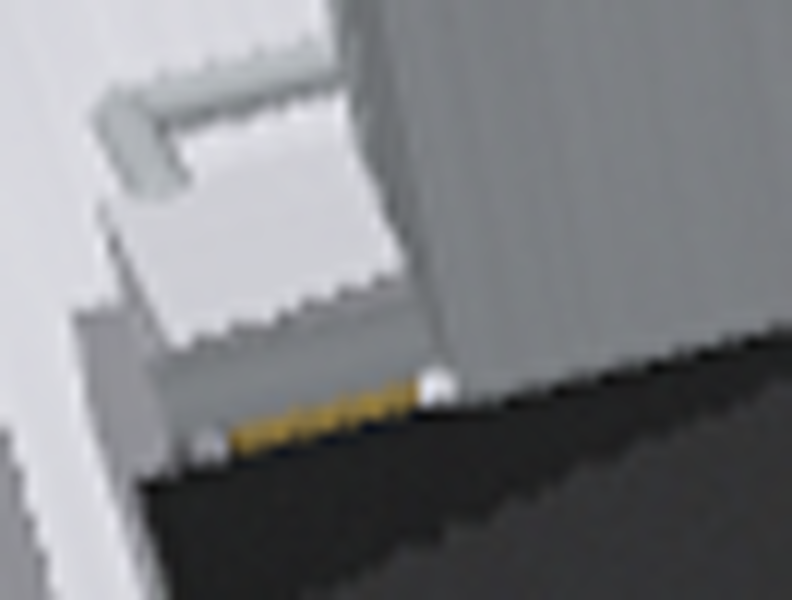

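```bash
cat >> h.py <<'E'
def tub2(phis,dz=1.8): rows([(barT(p,off=(0.57,2.5+dz)),Rt(1.608)) for p in phis],2)
E
python3 -m creep '[0,0,0,0,0,0,0, 0,0,0,0,0,0,0, 0.01,0.02,0,0,0,0,0, 0.01,0.02,0,0,0,0,0, 0.01,0.02,0,0,0,0,0, 0.01,0.02,0,0,0,0,0, 0.01,0.02,0,0,0,0,0, 0.01,0.02,0,0,0,0,0, 0.01,0.02,0,0,0,0,0, 0.01,0.02,0,0,0,0,0]'
python3 - <<'E'
from h import *
stat();tubst()
tub2(np.arange(1.92,1.37,-.06))
E
```

```text
t: 19.45
ee_pos: [515.0, 172.4, 273.7]
orientation: [-1.179, -1.243, 1.232]
force: [-1.7, 1.6, 0.7]
gripper_width: 0.092
t 19.45 gp [514.9 172.5 270.7] st [134.1 -20.5 270.7] F [-1.7  1.6  0.7] grip 0.092 tau [ 0.08  0.25 -0.12] q [-0.67  0.3   0.42  1.51 -0.14  1.36  1.38] down -0.9999 yaw 1.612
tubframe rel toe [138.9   0.6 123.2] radius-183.4 2.27 phi 1.965
[-0.11, -0.14, -0.01] [-0.03, 0.05, 0.14]
[-0.25, -0.26, -0.01] [-0.03, 0.05, 0.14]
[-0.38, -0.38, -0.01] [-0.03, 0.05, 0.14]
[-0.53, -0.48, -0.01] [-0.03, 0.05, 0.14]
[-0.68, -0.58, -0.0] [-0.03, 0.05, 0.14]
[-0.84, -0.67, -0.0] [-0.03, 0.05, 0.14]
[-1.0, -0.75, 0.0] [-0.03, 0.05, 0.14]
[-1.17, -0.83, 0.0] [-0.03, 0.05, 0.14]
[-1.34, -0.89, 0.0] [-0.03, 0.05, 0.14]
[-1.52, -0.95, 0.01] [-0.03, 0.05, 0.14]
```

```bash
python3 -m creep '[-0.11,-0.12,0,0,0,0,0, -0.25,-0.26,0,0,0,0,0, -0.38,-0.38,0,0,0,0,0, -0.53,-0.48,0,0,0,0,0, -0.68,-0.58,0,0,0,0,0, -0.84,-0.67,0,0,0,0,0, -1.0,-0.75,0,0,0,0,0, -1.17,-0.83,0,0,0,0,0]'
python3 - <<'E'
from h import *
from bench import manip
stat();tubst()
tub2(np.arange(1.44,.89,-.06))
s=manip.camera("side")["pixels"];t=manip.camera("top")["pixels"]
cv2.imwrite("pics/c1.png",cv2.resize(s[140:340,140:340],(600,600)))
cv2.imwrite("pics/c2.png",cv2.resize(t[240:420,150:390],(800,600)))
E
```

```text
t: 20.45
ee_pos: [518.0, 101.2, 322.9]
orientation: [-1.178, -1.244, 1.232]
force: [-0.3, 1.4, -6.7]
gripper_width: 0.086
t 20.45 gp [517.9 101.3 319.9] st [ 62.9 -19.1 319.9] F [-0.3  1.4 -6.7] grip 0.086 tau [ 0.86  0.03 -0.12] q [-0.58  0.25  0.47  1.45 -0.12  1.47  1.5 ] down -0.9999 yaw 1.612
tubframe rel toe [ 67.6  -0.4 172.4] radius-183.4 1.85 phi 1.493
[-0.16, -0.06, 0.0] [-0.03, 0.05, 0.14]
[-0.34, -0.11, 0.01] [-0.03, 0.05, 0.14]
[-0.52, -0.16, 0.01] [-0.03, 0.05, 0.14]
[-0.7, -0.19, 0.01] [-0.03, 0.05, 0.14]
[-0.88, -0.21, 0.01] [-0.03, 0.05, 0.14]
[-1.06, -0.22, 0.02] [-0.03, 0.05, 0.14]
[-1.24, -0.23, 0.02] [-0.03, 0.05, 0.14]
[-1.43, -0.21, 0.02] [-0.03, 0.05, 0.14]
[-1.61, -0.19, 0.02] [-0.03, 0.05, 0.14]
[-1.79, -0.16, 0.03] [-0.03, 0.05, 0.14]
```

View pics/c1.png

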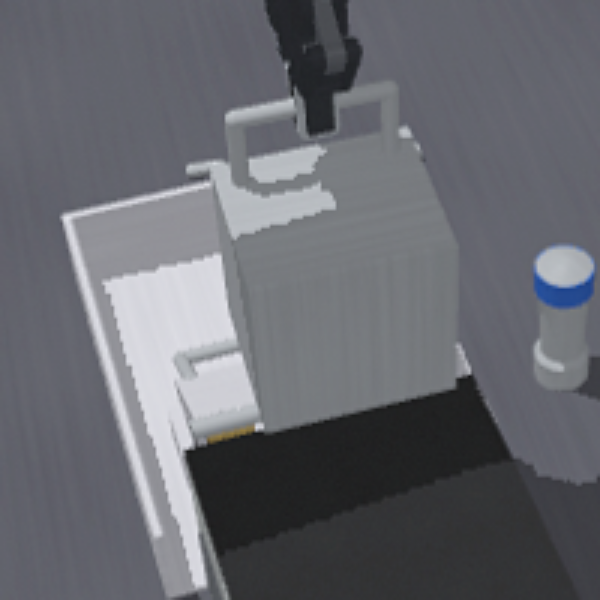

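View pics/c2.png

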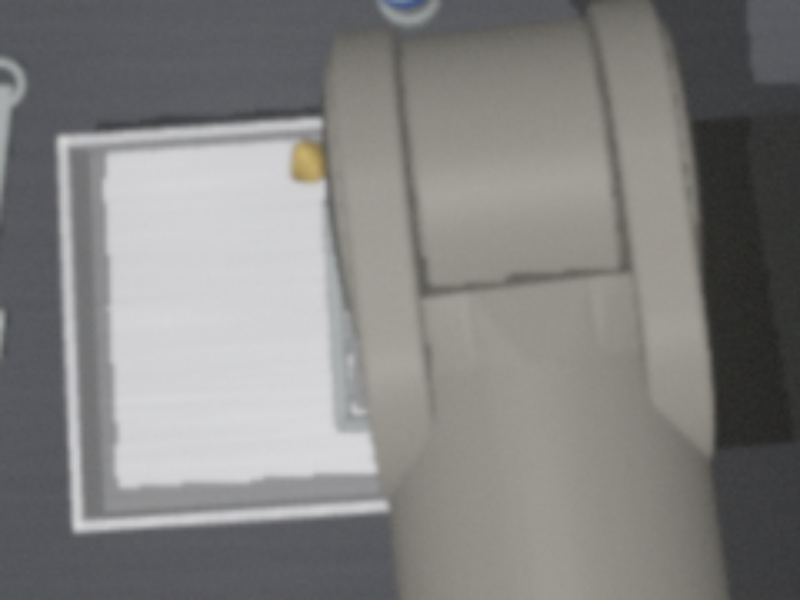

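```bash
python3 -m creep '[-0.16,-0.06,0,0,0,0,0, -0.34,-0.11,0,0,0,0,0, -0.52,-0.16,0,0,0,0,0, -0.7,-0.19,0,0,0,0,0, -0.88,-0.21,0,0,0,0,0, -1.06,-0.22,0,0,0,0,0, -1.24,-0.23,0,0,0,0,0, -1.43,-0.21,0,0,0,0,0, -1.61,-0.19,0,0,0,0,0, -1.79,-0.16,0,0,0,0,0]'
python3 - <<'E'
from h import *
from bench import manip
stat();tubst()
tub2(np.arange(.84,.29,-.06))
s=manip.camera("side")["pixels"];t=manip.camera("top")["pixels"]
cv2.imwrite("pics/c3.png",cv2.resize(s[140:340,140:340],(600,600)))
cv2.imwrite("pics/c4.png",cv2.resize(t[240:420,150:390],(800,600)))
E
```

```text
t: 21.8
ee_pos: [522.5, -9.0, 332.0]
orientation: [-1.182, -1.241, 1.229]
force: [-2.1, 0.9, 4.5]
gripper_width: 0.088
t 21.8 gp [522.5  -8.9 329. ] st [-47.4 -16.9 329. ] F [-2.1  0.9  4.5] grip 0.088 tau [ 0.58  0.47 -0.04] q [-0.42  0.24  0.53  1.45 -0.13  1.49  1.71] down -0.9999 yaw 1.608
tubframe rel toe [-42.7  -1.8 181.5] radius-183.4 3.03 phi 0.888
[-0.13, 0.06, 0.03] [-0.01, 0.0, 0.13]
[-0.31, 0.11, 0.03] [-0.01, 0.0, 0.13]
[-0.48, 0.17, 0.03] [-0.01, 0.0, 0.13]
[-0.65, 0.25, 0.03] [-0.01, 0.0, 0.13]
[-0.81, 0.33, 0.03] [-0.01, 0.0, 0.13]
[-0.97, 0.43, 0.03] [-0.01, 0.0, 0.13]
[-1.12, 0.53, 0.04] [-0.01, 0.0, 0.13]
[-1.26, 0.64, 0.04] [-0.01, 0.0, 0.13]
[-1.4, 0.76, 0.04] [-0.01, 0.0, 0.13]
[-1.53, 0.89, 0.04] [-0.01, 0.0, 0.13]
```

View pics/c3.png

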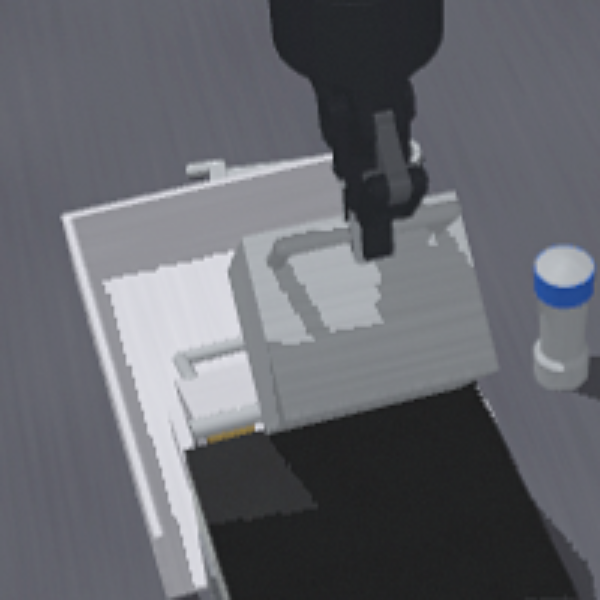

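View pics/c4.png

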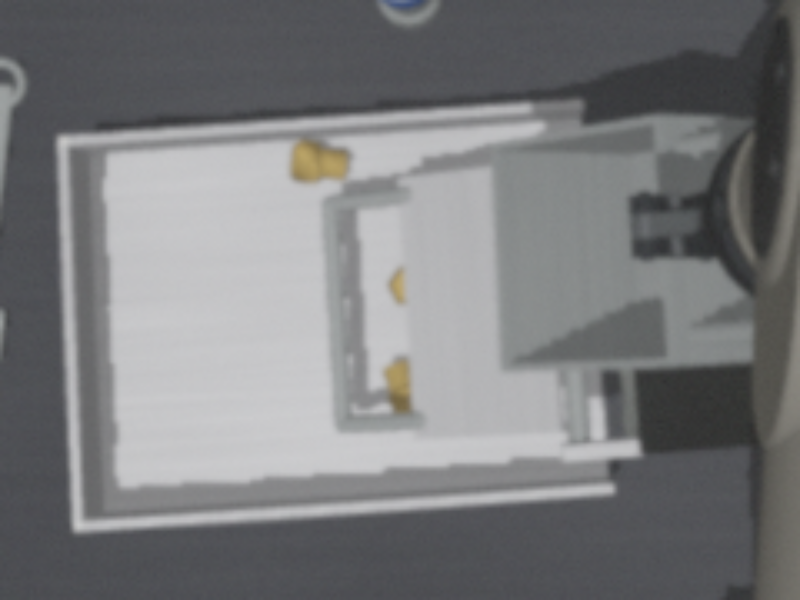

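```bash
python3 -m creep '[-0.13,0.06,0.01,0,0,0,0, -0.31,0.1,0.02,0,0,0,0, -0.48,0.17,0.03,0,0,0,0, -0.65,0.24,0.03,0,0,0,0, -0.81,0.33,0.03,0,0,0,0, -0.97,0.43,0.03,0,0,0,0, -1.12,0.53,0.03,0,0,0,0, -1.26,0.64,0.03,0,0,0,0, -1.4,0.76,0.03,0,0,0,0, -1.53,0.89,0.03,0,0,0,0]'
python3 - <<'E'
from h import *
from bench import manip
stat();tubst()
tub2(np.arange(.26,-.03,-.04),.9)
s=manip.camera("side")["pixels"];t=manip.camera("top")["pixels"]
cv2.imwrite("pics/c5.png",cv2.resize(s[180:380,160:360],(600,600)))
cv2.imwrite("pics/c6.png",cv2.resize(t[240:420,200:440],(800,600)))
E
```

```text
t: 23.15
ee_pos: [523.7, -103.1, 277.0]
orientation: [-1.186, -1.237, 1.23]
force: [2.5, -1.1, -2.6]
gripper_width: 0.084
t 23.15 gp [ 523.7 -103.1  274. ] st [-141.5  -12.4  274. ] F [ 2.5 -1.1 -2.6] grip 0.084 tau [ 0.01 -0.45 -0.11] q [-0.28  0.29  0.58  1.53 -0.17  1.37  1.92] down -1.0 yaw 1.605
tubframe rel toe [-136.8   -0.4  126.5] radius-183.4 2.95 phi 0.295
[-0.03, 0.1, 0.0] [-0.01, -0.03, 0.09]
[-0.11, 0.19, 0.0] [-0.01, -0.03, 0.09]
[-0.19, 0.29, 0.0] [-0.01, -0.03, 0.09]
[-0.26, 0.39, 0.0] [-0.01, -0.03, 0.09]
[-0.33, 0.49, 0.0] [-0.01, -0.03, 0.09]
[-0.39, 0.59, 0.0] [-0.01, -0.03, 0.09]
[-0.45, 0.7, 0.0] [-0.01, -0.03, 0.09]
[-0.5, 0.81, 0.0] [-0.01, -0.03, 0.09]
```

View pics/c5.png

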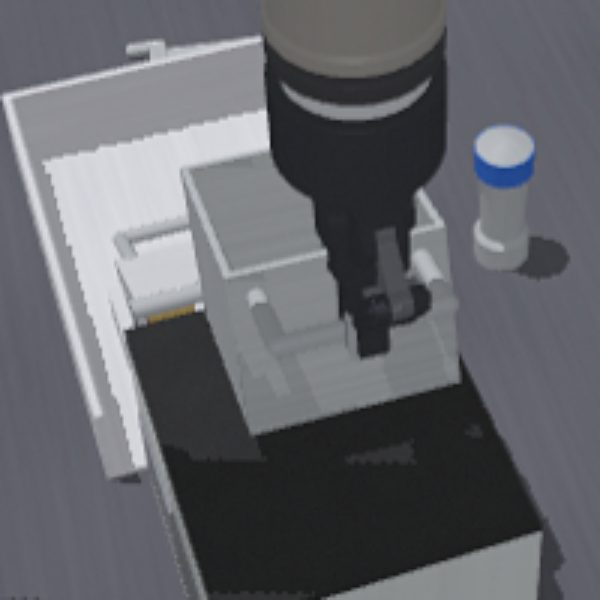

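View pics/c6.png

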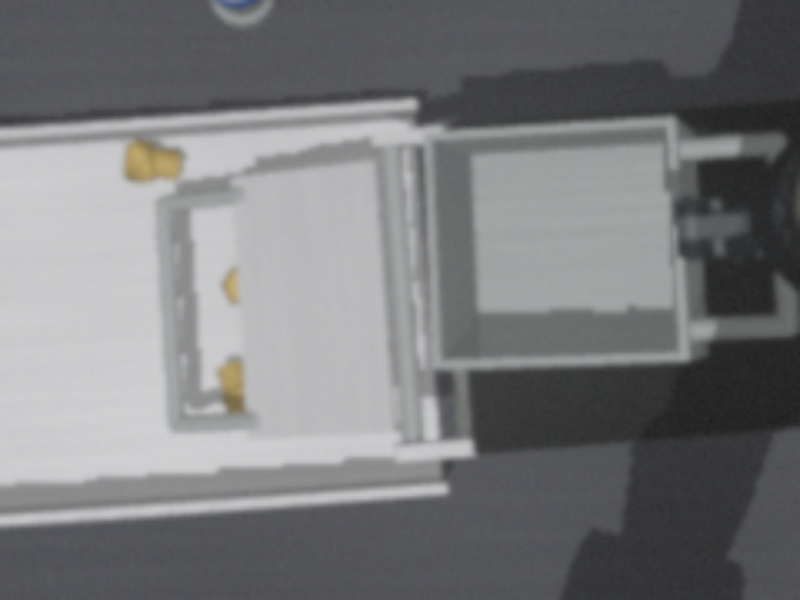

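```bash
python3 -m creep '[-0.03,0.1,0,0,0,0,0, -0.11,0.19,0,0,0,0,0, -0.19,0.29,0,0,0,0,0, -0.26,0.39,0,0,0,0,0, -0.33,0.49,0,0,0,0,0, -0.38,0.58,0,0,0,0,0, -0.41,0.64,0,0,0,0,0, -0.44,0.7,0,0,0,0,0, -0.46,0.74,0,0,0,0,0, -0.46,0.74,0,0,0,0,0]'
python3 - <<'E'
from h import *
from bench import manip
stat();tubst()
s=manip.camera("side")["pixels"];t=manip.camera("top")["pixels"]
cv2.imwrite("pics/c7.png",cv2.resize(s[200:350,180:380],(800,600)))
E
```

```text
t: 24.5
ee_pos: [523.6, -131.3, 233.9]
orientation: [-1.186, -1.235, 1.228]
force: [-2.5, -1.2, 11.6]
gripper_width: 0.084
t 24.5 gp [ 523.6 -131.2  230.9] st [-169.5  -10.5  230.9] F [-2.5 -1.2 11.6] grip 0.084 tau [-0.04  0.39 -0.03] q [-0.22  0.33  0.58  1.59 -0.2   1.28  1.99] down -1.0 yaw 1.603
tubframe rel toe [-164.9    0.5   83.4] radius-183.4 1.46 phi 0.017
```

View pics/c7.png

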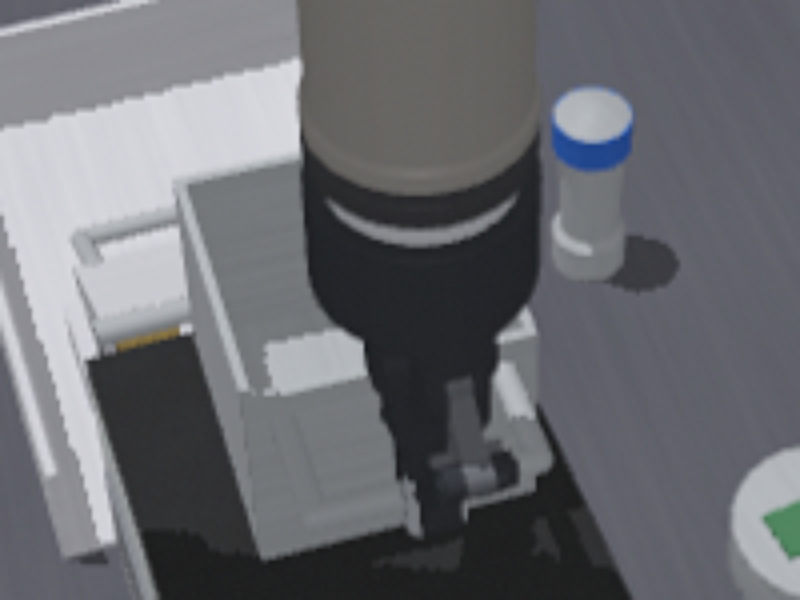

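```bash
python3 -m creep '[0,-0.03,0,0,0,0,0, 0,-0.03,0,0,0,0,15, 0,-0.03,0,0,0,0,30, 0,-0.03,0,0,0,0,42, 0,-0.03,0,0,0,0,42, 0,-0.3,0,0,0,0,42, 0,-0.8,0,0,0,0,42, 0,-1.4,0,0,0,0,42, 0,-2.0,0,0,0,0,42, 0,-2.5,0,0,0,0,42]'
python3 - <<'E'
from h import *
stat()
E
```

```text
t: 25.85
ee_pos: [524.1, -132.7, 386.9]
orientation: [-1.189, -1.237, 1.227]
force: [0.9, -0.0, 0.0]
gripper_width: 0.425
t 25.85 gp [ 524.1 -132.7  383.9] st [-171.   -11.   383.9] F [ 0.9 -0.   0. ] grip 0.425 tau [-0.03  0.01 -0.02] q [-0.21  0.29  0.6   1.27 -0.17  1.64  1.96] down -1.0 yaw 1.603
```

```bash
python3 -m creep '[-0.5,0,0.5,0,0,0,42, -1.1,0,0.9,0,0,0,42, -1.9,0,1.2,0,0,0,42, -2.7,0,1.4,0,0,0,42, -3.4,0,1.5,0,0,0,42, -3.4,0,1.5,0,0,0,42]'
python3 - <<'E'
from h import *
from bench import manip
stat()
s=manip.camera("side")["pixels"];t=manip.camera("top")["pixels"]
cv2.imwrite("pics/d_s.png",s);cv2.imwrite("pics/d_t.png",t)
cv2.imwrite("pics/d1.png",cv2.resize(s[225:345,185:345],(800,600),interpolation=cv2.INTER_CUBIC))
cv2.imwrite("pics/d2.png",cv2.resize(t[262:367,320:460],(800,600),interpolation=cv2.INTER_CUBIC))
cv2.imwrite("pics/d3.png",cv2.resize(t[250:400,160:360],(800,600),interpolation=cv2.INTER_CUBIC))
E
```

```text
t: 26.6
ee_pos: [438.2, -343.7, 386.3]
orientation: [-1.195, -1.229, 1.224]
force: [0.6, 0.1, -1.0]
gripper_width: 0.419
t 26.6 gp [ 438.2 -343.7  383.3] st [-376.4   87.7  383.3] F [ 0.6  0.1 -1. ] grip 0.419 tau [-0.03 -0.02  0.01] q [ 0.15  0.35  0.72  1.22 -0.23  1.65  2.42] down -1.0 yaw 1.595
```

View pics/d1.png

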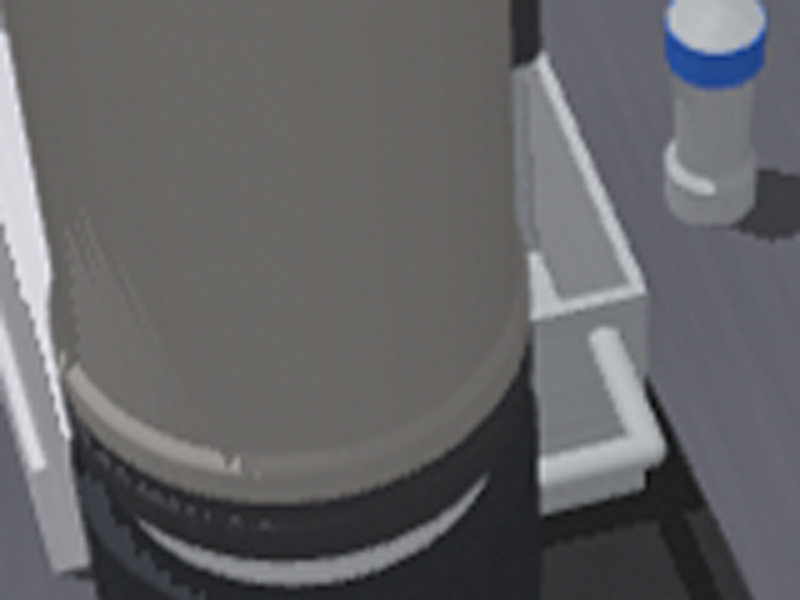

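View pics/d2.png

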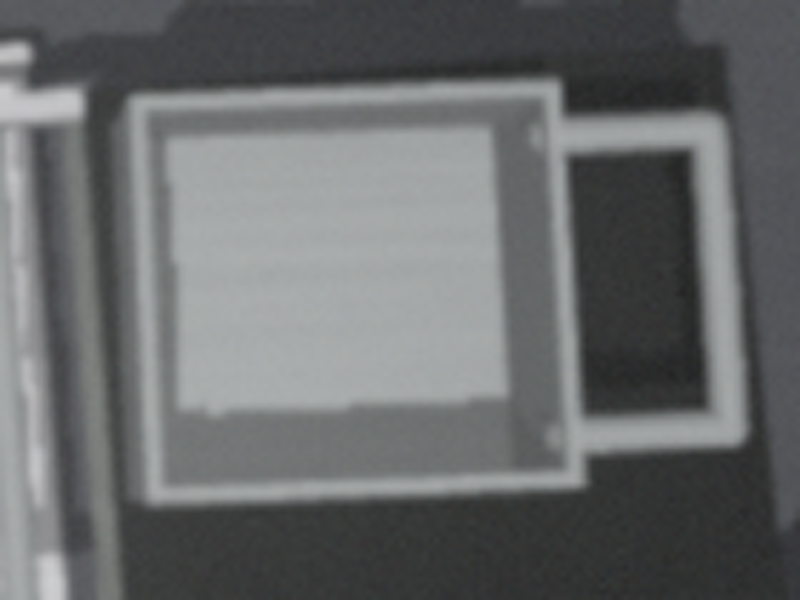

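View pics/d3.png

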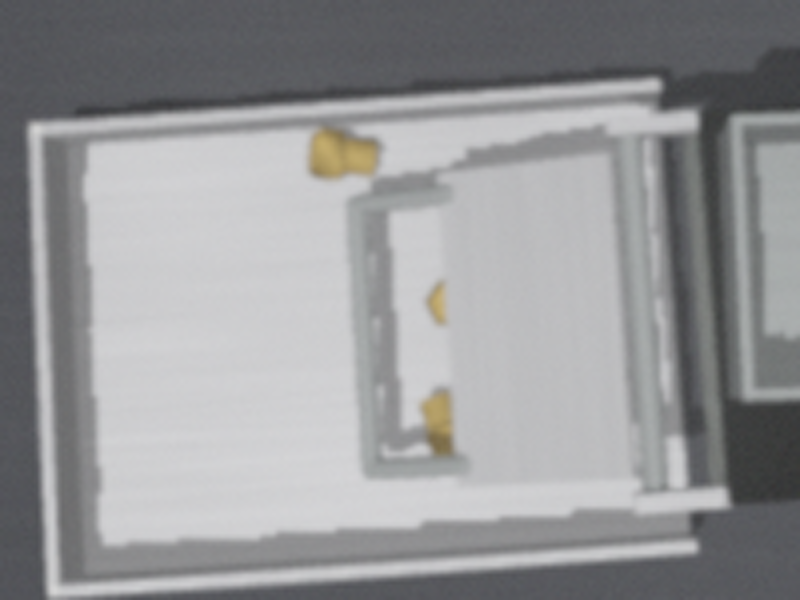

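View pics/d_s.png

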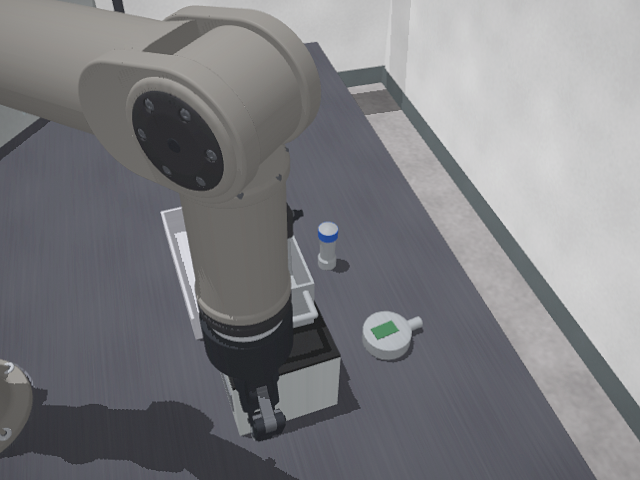

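```bash
python3 -m creep '[0,0,1.0,0,0,0,42, -0.2,0,1.5,0,0,0,42, -1,0,1.8,0,0,0,42, -1.5,0,2,0,0,0,42, -1.5,0,2,0,0,0,42]'
python3 - <<'E'
from h import *
from bench import manip
stat()
c=CAM['top']
def back(n,u,z):
    f=lambda v: proj(n,[v[0],v[1],z])[0]-u
    w=least_squares(f,[500,100]).x; return W2S([w[0],w[1],z]).round(1)
print(back('top',(160+440*.25,250+420*.25),12),back('top',(160+437*.25,250+302*.25),12),back('top',(160+345*.25,250+153*.25),12))
print(back('side',(216.7,285),12))
s=manip.camera("side")["pixels"]
cv2.imwrite("pics/e_s.png",s)
E
```

```text
t: 27.32
ee_pos: [322.9, -434.1, 385.6]
orientation: [-1.191, -1.235, 1.225]
force: [-0.6, 0.1, 0.2]
gripper_width: 0.421
t 27.32 gp [ 322.9 -434.1  382.6] st [-459.6  208.4  382.6] F [-0.6  0.1  0.2] grip 0.421 tau [ 0.05  0.   -0.02] q [ 0.34  0.32  0.8   1.27 -0.23  1.65  2.7 ] down -1.0 yaw 1.6
[129.8  43.2  12. ] [127.7 -13.6  12. ] [168.3 -89.6  12. ]
[118.  43.  12.]
```

View pics/e_s.png

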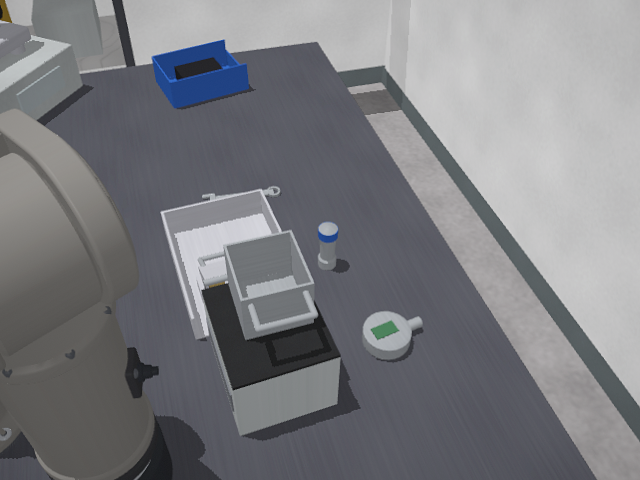

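Run:
```python
from h import *
for n in ("pics/d_t.png","pics/e_s.png","pics/c6.png"):
    im=cv2.imread(n); h=cv2.cvtColor(im,cv2.COLOR_BGR2HSV)
    m=cv2.inRange(h,(12,90,60),(32,255,255)); k,l,st,c=cv2.connectedComponentsWithStats(m)
    print(n,[(st[i].tolist()) for i in range(1,k) if st[i,4]>2])
im=cv2.imread("pics/d_t.png");cv2.imwrite("pics/e1.png",cv2.resize(im[260:390,255:385],(600,600),interpolation=cv2.INTER_CUBIC))
im=cv2.imread("pics/e_s.png");cv2.imwrite("pics/e2.png",cv2.resize(im[240:310,180:260],(800,600),interpolation=cv2.INTER_CUBIC))
```

```text
pics/d_t.png [[238, 283, 15, 11, 124], [268, 323, 2, 6, 9], [266, 349, 6, 14, 59]]
pics/e_s.png [[0, 0, 12, 23, 146], [209, 282, 16, 6, 31]]
pics/c6.png [[128, 143, 50, 36, 1348], [227, 277, 7, 20, 90], [222, 364, 19, 45, 594]]
```

View pics/e1.png

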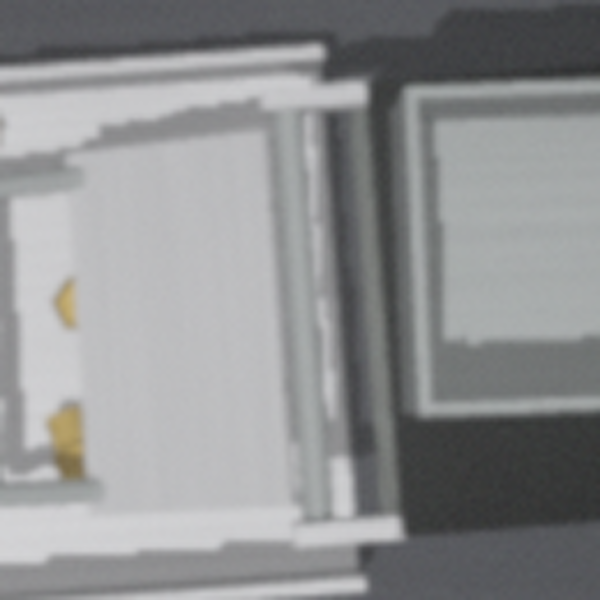

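View pics/e2.png

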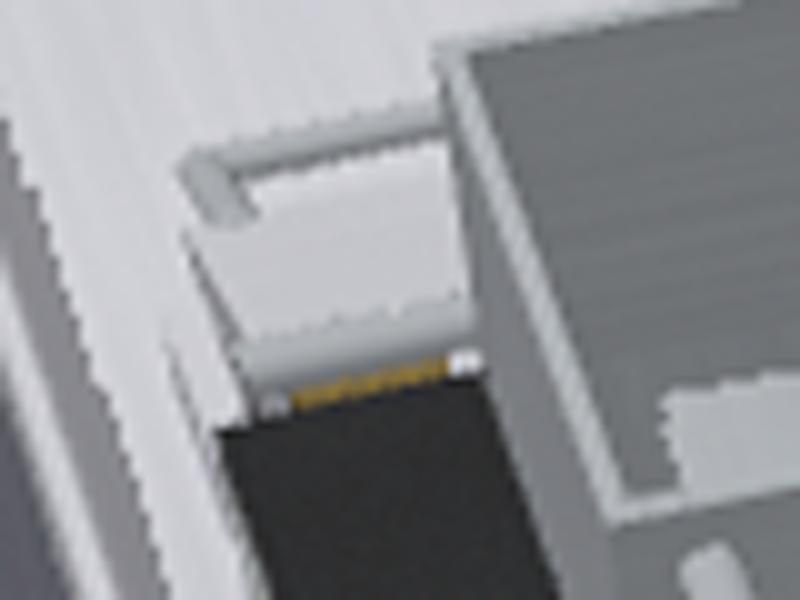

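Run:
```python
from bench import manip
manip.close_job()
```

```text
the job is handed in; nothing more can be done
```

The job is handed in at about 27 s of the 72 s. My last pictures support every end condition except one that I could only infer: the position of the fourth plug.

**What I did**
- I gripped the flap's rod and swung the flap over the hinge arc at about 0.6 rad/s. I lowered it until the wrist force rose to about 10 N, which showed it was on its stop.
- I straddled the tub's bar handle and tipped the tub about its front edge to about 1.96 rad. I held it there for over 2 s, rocked it back at 0.5 rad/s or less and set it down, with 12 N at contact.

**What the last checks showed**
- **Flap:** the rod lies where it should for the stop, within 2 pixels, and nothing is on the chute.
- **Tub:** it is empty, upright and within about 1 to 2 mm of where it started.
- **Bystanders:** the gauge, transducer and wrench look unmoved.
- **Arm:** it is well clear, with contact force near zero.
- **Plugs:** three are visible lying still in the tray, at station positions of about (168, -90), (128, -14) and (130, 43) mm. The fourth is not visible in either camera. Neither the table, the step, the tub, the chute nor the gap at the hinge shows any brass, so I take it to be under the flap in the tray.

**Oddities**
- The bar ran 2 to 4 mm outside the arc I had worked out, with forces staying under about 12 N.
- Near 1.96 rad the arm carried almost no load, so the tub may have been resting briefly on the hinge or the chute.

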